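Load the parts cleaner with setting dies, dose it and start it

ROBOT

A 6-joint arm with a two-finger parallel gripper is mounted at the origin on a cart in front of the work surface, level with it; the furniture and walls round the work are solid. World frame = base frame: x ahead of the robot, y to its left, z up, the work surface at z = 0. Lengths are in m, angles in rad, forces in N, time in s.
With the tool pointing down it reaches from about 0.425 to 0.95 m from the base axis. Payload 3.5 kg.
Tool frame: the origin (TCP) lies on the centre line of the jaws, within the pads' length; the fingertips stand 25 mm ahead of it and the grasp point (between the pads) lies 6 mm ahead of it (ctrl.finger_overhang is the distance from the TCP to the fingertips, in m); z points along the fingers, y is the line along which they close (so a half turn about z gives the same grasp; the last joint's range is limited). The gripper opens to 85 mm and grips with 20 to 120 N. Pads are 22 mm wide; open, the fingers measure 114 mm over their backs; the gripper's body (76 mm by 85 mm) begins 54 mm behind the grasp point. The pads swing forward as they close: fully open they stand 13 mm farther back than shut.
Start: joints at [-1.426, 0.286, 1.577, -0, 1.279, -0.15], TCP at [0.196, -0.646, 0.256] pointing down, gripper open.
Joint ranges: [-2.77, 2.77], [-0.9, 2.22], [0.21, 2.48], [-1.53, 4.67], [0.24, 2.81], [-2.84, 2.84]. Speed limits (rad/s): [2.79, 2.79, 3.14, 3.14, 3.14, 3.14].

INTERFACE

Orientations are given as a unit quaternion [x, y, z, w].
In Python, from plant import get_state, imaging, job, ctrl gives the robot as it stands.
- The arm moves only by the tool jog_arm, never from a script. Its argument "increments" is a list of rows, each an object of numbers: "dx", "dy", "dz": the shift along the world's x, y, z each as a share of 12 cm, from -1 to 1; "ax", "ay", "az": the turn, a rotation vector about the world's x, y, z each as a share of pi/2 rad, from -1 to 1; "gripper": the gripper command: -1 is shut, 1 is fully open, values between are in proportion. A call has 1 to 10 rows; each row is the pose to reach, as a shift and turn from the pose commanded when the call began; what a row does not reach only later rows make up. A row lasts 1/10 s, in which the tool goes at most 50 mm and 8.59 degrees, less where a joint would pass 70% of its speed; a pose out of reach is approached as far as the arm can. A call with a number of a shift or a turn outside -1 to 1 is refused whole. A call with a gripper value outside its range is refused whole. The fingers move at their own pace and stop on an object; "force" is the grip in N (left out, the last holds). Time passes only in rows, so rows that repeat a pose let the fingers close. It gives the time, the measured TCP pose, the force, the opening and the grip force at its end, in the units of the state.
- get_state(): the state, without advancing time (a new reading comes with each control period).
- imaging.read_camera(name): name is "scene" or "top" or "wrist"; returns a dict with "frame" (384x512x3 uint8, blue, green, red), "depth" (384x512 float32, m along the optical axis (not along the pixel's ray), 0 where there is no reading), "camera_matrix" (3x3 intrinsics, pixels), "dist" ([k1, k2, p1, p2, k3] as OpenCV has them; the pictures are not rectified), "extrinsics" (4x4, takes a point from camera to world coordinates); the wrist camera has in their place "mount" (4x4, takes a point from camera to tool coordinates, whose origin is the TCP and whose axes are the flange's). Camera axes: x right, y up, looking along -z (the intrinsics and any distortion apply to the point x, -y, -z); pixel columns grow to the right and rows downward; lengths in m; the calibration is good to about 2 mm. A picture is of the moment at which its call begins: read the wrist's pose just before it.
- job.sign_off(): hands the job in; it is judged then, once.
The state is a dict: "time": time; "qpos": joint angles; "dq": joint speeds; "joint_efforts": joint torques, N m; "eef_pos": TCP position; "tcp_rot": TCP orientation; "contact_force": force on the tool from outside, world axes, zero at the start; "wrist_torque": the same for the moment, N m; "opening": opening from 0.0 (shut) to 1.0 (fully open); "finger_force": force on a finger pad.
Only numpy, scipy, OpenCV 4.12 (cv2) and the standard library are available. Lean on these libraries where they do the work, as an engineer would, in place of code of your own. Each camera call takes 0.05 s, during which the arm holds its last target. There are 200 camera calls.

TASK

Clean the press's steel setting dies: swing the lid of the parts cleaner up and back past its balance point so that it stays open by itself, then put every die from the green mat into the tank (the thread spool is not to go in). With all dies in and released, press the blue pump head on the cleaner's dosing bottle fully down and let it spring back, then shut the lid and flip the red-tipped and the blue-tipped toggle on the switch box fully over, away from the robot. Leave the white and the yellow toggle as they are.

Things in the scene. Friction and masses are not known exactly. Their poses are not given: they have to be found in the camera images.
- cleaner: parts cleaner, fixed: steel tank 170 (x) x 300 (y) x 80 mm high, blue front. Origin: centre of its underside; x away from the robot, y left; turned up to 0.12 rad. The well under the lid, 130 (x) x 200 (y) mm, spans y = -140 to +60 mm, floor at z = 25, rim at 80 mm; walls 20 mm front and back, 10 mm right. From y = +60 to +150 mm a solid deck (z = 80) carries the dosing bottle.
- well (a point): centre of the well's floor, in the cleaner's axes: the free floor reaches 65 mm either way in x and 100 mm either way in y; the rim is 55 mm above it
- lid (a joint): angle of the cleaner's steel lid (rad), 0 shut, growing as it swings up and back about its hinge at the far rim; stop at 1.82. Its balance point is at 1.57: below that it falls shut, beyond it it falls back to the stop and stays. Damped, it falls slowly (about 1 rad/s); lifting takes about 2 N at the bar
- lid_bar (a point): middle of the round red grip bar along the lid's front: 12 mm thick, 90 mm long (along the cleaner's y), in the plane of the 6 mm lid plate, centre 43 mm out from the plate's edge and 205 mm from the hinge line (about 30 mm free gap to the tank front). Lid shut: 84 mm above the worktop. It can be pinched from above at every lid angle and turns in the grip
- lid_hinge (a point): point on the lid's hinge line straight behind the grip bar; the hinge line runs along the cleaner's y; 84 mm above the worktop
- pump (a joint): travel of the blue pump head (m), 0 up, 0.012 fully down; sprung: 2 N at the start of the travel and about 7 N fully down
- pump_top (a point): centre of the flat top of the blue pump head, 32 mm wide, on the white bottle on the cleaner's deck, 183 mm above the worktop when up; its spout points to the cleaner's -x
- switch_box: grey switch box, fixed, 80 (x) x 150 (y) x 45 mm high; origin: centre of its underside, x away from the robot; it may be turned a little. Four toggles stand on top in a row along its y, 31 mm apart, in any order
- mat: green bench mat 150 x 300 x 3 mm on which the dies stand at the start, fixed; origin: centre of its underside
- spool: spool of blue thread, 33 mm wide, 55 mm high, standing among the dies; not part of the load
- lever_red (a joint): angle of the toggle with the red tip (rad): 0 leaning 0.45 rad towards the robot (off), 0.9 leaning as far away from it (on); moves in the box's x, stays where it is left; about 1 N at the tip; starts off, to be flipped on
- tip_red (a point): top end of the red toggle lever, 36 mm from its pivot (the pivot is 51 mm above the worktop); the coloured sleeve is 11 mm thick and covers the last 18 mm
- lever_blue (a joint): angle of the toggle with the blue tip (rad): 0 leaning 0.45 rad towards the robot (off), 0.9 leaning as far away from it (on); moves in the box's x, stays where it is left; about 1 N at the tip; starts off, to be flipped on
- tip_blue (a point): top end of the blue toggle lever, 36 mm from its pivot (the pivot is 51 mm above the worktop); the coloured sleeve is 11 mm thick and covers the last 18 mm
- lever_white (a joint): angle of the toggle with the white tip (rad): 0 leaning 0.45 rad towards the robot (off), 0.9 leaning as far away from it (on); moves in the box's x, stays where it is left; about 1 N at the tip; starts on
- tip_white (a point): top end of the white toggle lever, 36 mm from its pivot (the pivot is 51 mm above the worktop); the coloured sleeve is 11 mm thick and covers the last 18 mm
- lever_yellow (a joint): angle of the toggle with the yellow tip (rad): 0 leaning 0.45 rad towards the robot (off), 0.9 leaning as far away from it (on); moves in the box's x, stays where it is left; about 1 N at the tip; starts off
- tip_yellow (a point): top end of the yellow toggle lever, 36 mm from its pivot (the pivot is 51 mm above the worktop); the coloured sleeve is 11 mm thick and covers the last 18 mm
- die_a: steel setting die, a round body 22 mm wide and 45 mm high, 30 g; origin: centre of its foot, z along its axis. Stands on the mat at the start, may be absent; may have fallen over after a knock
- die_b: steel setting die, a round body 22 mm wide and 38 mm high, 30 g; origin: centre of its foot, z along its axis. Stands on the mat at the start, may be absent; may have fallen over after a knock
- die_c: steel setting die, a round body 22 mm wide and 30 mm high, 30 g; origin: centre of its foot, z along its axis. Stands on the mat at the start, may be absent; may have fallen over after a knock
- die_d: steel setting die, a round body 22 mm wide and 45 mm high, 30 g; origin: centre of its foot, z along its axis. Stands on the mat at the start, may be absent; may have fallen over after a knock
- die_e: steel setting die, a round body 22 mm wide and 38 mm high, 30 g; origin: centre of its foot, z along its axis. Stands on the mat at the start, may be absent; may have fallen over after a knock

How it is judged:
On the way, in this order (a step that is already met when the one before it is completed fails the run):
1. the lid stands open by itself, past its balance point (beyond 1.68 rad), untouched (value of joint lid above 1.68 rad and contact force between the fingers and cleaner below 0.3 N), for 0.3 s.
2. every die lies or stands in the well, released, the lid still open (x of die_a in the frame of well between -0.065 and 0.065 m and y of die_a in the frame of well between -0.1 and 0.1 m and z of die_a in the frame of well between -0.004 and 0.05 m and x of die_b in the frame of well between -0.065 and 0.065 m and y of die_b in the frame of well between -0.1 and 0.1 m and z of die_b in the frame of well between -0.004 and 0.05 m and x of die_c in the frame of well between -0.065 and 0.065 m and y of die_c in the frame of well between -0.1 and 0.1 m and z of die_c in the frame of well between -0.004 and 0.05 m and x of die_d in the frame of well between -0.065 and 0.065 m and y of die_d in the frame of well between -0.1 and 0.1 m and z of die_d in the frame of well between -0.004 and 0.05 m and x of die_e in the frame of well between -0.065 and 0.065 m and y of die_e in the frame of well between -0.1 and 0.1 m and z of die_e in the frame of well between -0.004 and 0.05 m and contact force between the fingers and die_a below 0.2 N and contact force between the fingers and die_b below 0.2 N and contact force between the fingers and die_c below 0.2 N and contact force between the fingers and die_d below 0.2 N and contact force between the fingers and die_e below 0.2 N and value of joint lid above 1.6 rad), for 0.2 s.
3. the pump head is pressed down (9 of 12 mm or more), the dies being in (value of joint pump above 0.009 m and x of die_a in the frame of well between -0.065 and 0.065 m and y of die_a in the frame of well between -0.1 and 0.1 m and z of die_a in the frame of well between -0.004 and 0.05 m and x of die_b in the frame of well between -0.065 and 0.065 m and y of die_b in the frame of well between -0.1 and 0.1 m and z of die_b in the frame of well between -0.004 and 0.05 m and x of die_c in the frame of well between -0.065 and 0.065 m and y of die_c in the frame of well between -0.1 and 0.1 m and z of die_c in the frame of well between -0.004 and 0.05 m and x of die_d in the frame of well between -0.065 and 0.065 m and y of die_d in the frame of well between -0.1 and 0.1 m and z of die_d in the frame of well between -0.004 and 0.05 m and x of die_e in the frame of well between -0.065 and 0.065 m and y of die_e in the frame of well between -0.1 and 0.1 m and z of die_e in the frame of well between -0.004 and 0.05 m), for 0.1 s.
4. the pump head has sprung back (under 2 mm) (value of joint pump below 0.002 m), for 0.1 s.
5. the lid is shut (under 0.06 rad) (value of joint lid below 0.06 rad), for 0.2 s.
6. the red and the blue toggle are fully over (beyond 0.75 rad) (value of joint each of lever_red, lever_blue above 0.75 rad), for 0.2 s.
At the end, for the whole second after the job is handed in: Every die present rests inside the cleaner's well, the spool does not; the lid is shut (under 0.06 rad), the pump head up (under 2 mm), the red and blue toggles on (beyond 0.75 of 0.9 rad), the white one still on (beyond 0.65) and the yellow one still off (under 0.25) (all of step 6 and x of die_a in the frame of well between -0.065 and 0.065 m and y of die_a in the frame of well between -0.1 and 0.1 m and z of die_a in the frame of well between -0.004 and 0.05 m and x of die_b in the frame of well between -0.065 and 0.065 m and y of die_b in the frame of well between -0.1 and 0.1 m and z of die_b in the frame of well between -0.004 and 0.05 m and x of die_c in the frame of well between -0.065 and 0.065 m and y of die_c in the frame of well between -0.1 and 0.1 m and z of die_c in the frame of well between -0.004 and 0.05 m and x of die_d in the frame of well between -0.065 and 0.065 m and y of die_d in the frame of well between -0.1 and 0.1 m and z of die_d in the frame of well between -0.004 and 0.05 m and x of die_e in the frame of well between -0.065 and 0.065 m and y of die_e in the frame of well between -0.1 and 0.1 m and z of die_e in the frame of well between -0.004 and 0.05 m and linear speed of each of die_a, die_b, die_c, die_d, die_e below 0.03 m/s and value of joint lid below 0.06 rad and value of joint pump below 0.002 m and value of joint lever_white above 0.65 rad and value of joint lever_yellow below 0.25 rad and not (x of spool in the frame of well between -0.065 and 0.065 m and y of spool in the frame of well between -0.1 and 0.1 m and z of spool in the frame of well between -0.004 and 0.05 m)); the robot touches nothing.
It fails at once if the white toggle is moved from on (under 0.65 rad) or the yellow one from off (over 0.25 rad) (value of joint lever_white below 0.65 rad or value of joint lever_yellow above 0.25 rad).
Of die_a, die_b, die_c, die_d, die_e only 3 to 5 are there at a start; the rules pass over those that are not, and their reading is None.
At some moment in a run one of die_a, die_b, die_c, die_d, die_e may be knocked a few centimetres aside while the robot is not near it.
Once in a run the grip may slacken for a moment while it holds something.
It also fails if it takes over 210 s, if anything falls off the work surface, if the arm or the gripper's body presses on something with over 40 N, if the wrist force passes 120 N, or if a joint passes its speed limit or range.

## Working session

There is one attempt and no reset: what is moved stays moved. The work goes in short steps, Python scripts to look and compute and a tool call to move; the robot and the scene stay as the last step left them, time stands still between calls to the robot, and variables do not carry over. Pictures are saved under pics/ and viewed, at most 14 in all, crops included, and the job is handed in when it is done.

Besides the shell and the picture viewer there is one more tool, called after "Request:" as name([rows], argument=value, ...), one row to a line, values as JSON. jog_arm: Moves the arm, as the interface text tells. Shift numbers are shares of 12 cm and turn numbers shares of pi/2 rad, none past 1 either way. Its arguments: {"type":"object","properties":{"increments":{"type":"array"},"force":{"type":"number"}},"required":["increments"]}

```bash
mkdir -p pics; cat > h.py <<'E'
import numpy as np, cv2, pickle
from plant import get_state, imaging, job, ctrl
from scipy.spatial.transform import Rotation as R
def grab(n):
    s=get_state(); c=imaging.read_camera(n)
    if 'extrinsics' in c: T=np.array(c['extrinsics'])
    else:
        W=np.eye(4); W[:3,:3]=R.from_quat(s['tcp_rot']).as_matrix(); W[:3,3]=s['eef_pos']; T=W@np.array(c['mount'])
    c['T']=T; c['frame']=np.array(c['frame']); pickle.dump({k:c[k] for k in('frame','depth','camera_matrix','dist','T')},open(n+'.pkl','wb')); return c
def load(n): return pickle.load(open(n+'.pkl','rb'))
def ray(c,u,v):
    p=cv2.undistortPoints(np.array([[[u,v]]],float),np.array(c['camera_matrix'],float),np.array(c['dist'],float)).ravel()
    return c['T'][:3,:3]@np.array([p[0],-p[1],-1.]), c['T'][:3,3]
def atz(c,u,v,z):
    d,o=ray(c,u,v); return o+d*(z-o[2])/d[2]
def pt(c,u,v):
    d,o=ray(c,u,v); return o+d*c['depth'][int(round(v)),int(round(u))]
def cloud(c):
    h,w=c['depth'].shape; uv=np.stack(np.meshgrid(np.arange(w),np.arange(h)),-1).reshape(-1,1,2).astype(float)
    p=cv2.undistortPoints(uv,np.array(c['camera_matrix'],float),np.array(c['dist'],float)).reshape(-1,2)
    d=np.c_[p[:,0],-p[:,1],-np.ones(len(p))]@c['T'][:3,:3].T
    P=c['T'][:3,3]+d*c['depth'].reshape(-1,1); P[c['depth'].ravel()==0]=np.nan; return P.reshape(h,w,3)
E
python3 - <<'E'
from h import *
for n in('top','scene'):
    c=grab(n); cv2.imwrite(f'pics/{n}0.png',cv2.resize(c['frame'],(800,600)))
print(get_state(),ctrl.finger_overhang); print(c['T'],load('top')['T'],c['dist'],c['camera_matrix'])
E
```

```text
{'time': 0.1, 'qpos': array([-1.42598024e+00,  2.87126106e-01,  1.57803129e+00, -4.64880781e-05,
        1.27862538e+00, -1.49977667e-01]), 'dq': array([-4.24277751e-04, -7.86288603e-04, -2.58774784e-03,  4.17953794e-05,
       -1.16630983e-04, -6.22737255e-05]), 'joint_efforts': array([ 1.01093086e-03, -4.07298625e+01, -2.93699920e+01, -1.88311883e-04,
        3.45916080e-03,  1.15801896e-05]), 'eef_pos': array([ 0.19606937, -0.64532401,  0.25505239]), 'tcp_rot': array([ 9.89155153e-01,  1.46870295e-01, -1.94254326e-05, -1.09511673e-03]), 'contact_force': array([-0.03833324,  0.24143854, -0.0866854 ]), 'wrist_torque': array([0.01335152, 0.00519554, 0.00619476]), 'finger_force': 0.0, 'opening': 1.000699233310189} 0.025
[[ 9.07042842e-01  2.50879830e-01 -3.38131030e-01  2.04645672e-01]
 [-4.21038319e-01  5.40225427e-01 -7.28617336e-01 -7.96928903e-01]
 [-1.28413026e-04  8.03253260e-01  5.95637629e-01  7.11578406e-01]
 [ 0.00000000e+00  0.00000000e+00  0.00000000e+00  1.00000000e+00]] [[-0.01156125  0.99762866 -0.0678483   0.43919189]
 [-0.99985982 -0.01071196  0.01286804 -0.04050764]
 [ 0.01211073  0.06798756  0.99761266  1.30562366]
 [ 0.          0.          0.          1.        ]] [0.01619702 0.         0.         0.         0.        ] [[394.30764834   0.         254.48050612]
 [  0.         394.30764834 198.36473679]
 [  0.           0.           1.        ]]
```

View pics/top0.png

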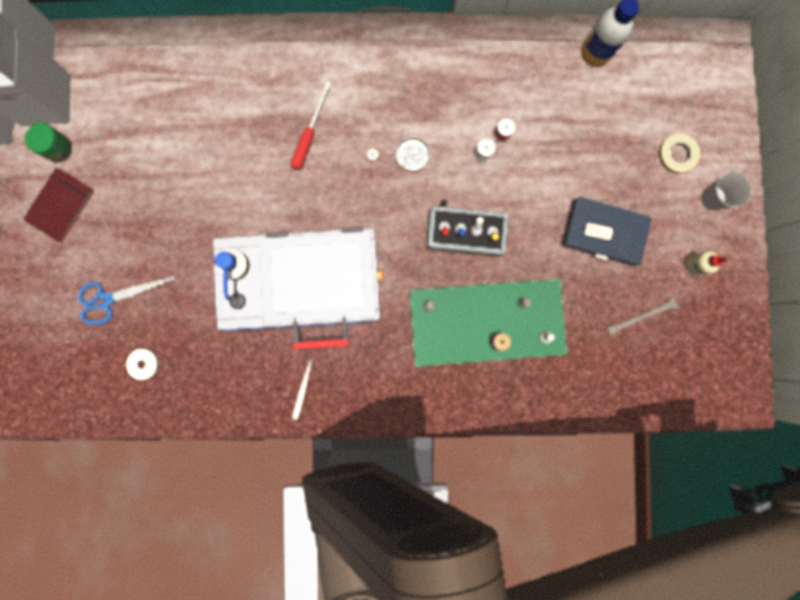

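View pics/scene0.png

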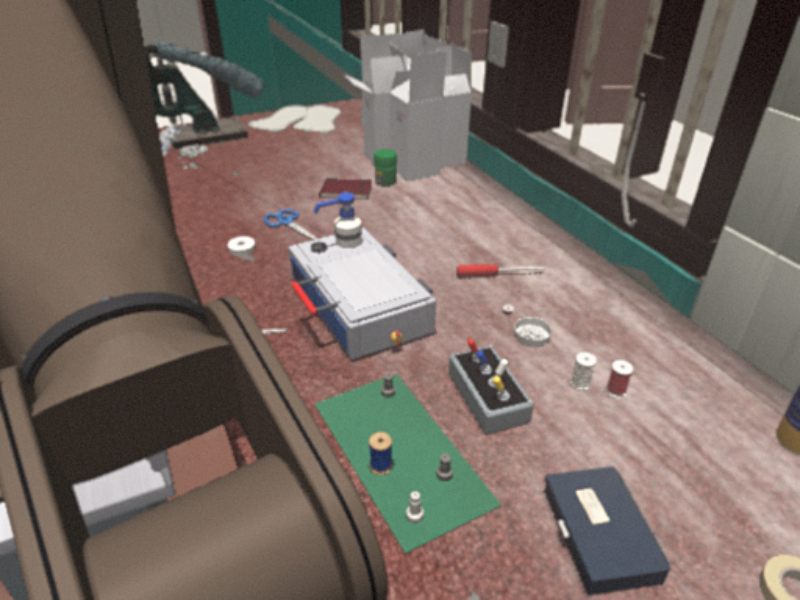

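The top view shows three dies at about (430,306), (524,302) and (547,338), and the spool at (502,342). The red bar is at (320,343), the pump at (228,262), and the toggles run red (445,231), blue (461,230), white (478,222), yellow (494,236).

```bash
python3 - <<'E'
from h import *
np.set_printoptions(precision=4,suppress=True)
c=load('top'); s=1.5625
for n,u,v,z in [('bar',320,343,.09),('barL',296,345,.09),('barR',347,342,.09),('cFL',218,329,.08),('cFR',379,320,.08),('cBL',214,239,.08),('cBR',375,231,.08),('pump',224,261,.183),('box1',430,207,.045),('box2',508,212,.045),('box3',504,254,.045),('box4',429,248,.045),('red',445,231,.083),('blue',461,230,.083),('white',479,220,.083),('yel',494,236,.083),('d1',430,306,.045),('d2',524,302,.045),('d3',547,338,.045),('spool',502,342,.055)]:
    print(n,atz(c,u/s,v/s,z),pt(c,u/s,v/s))
P=cloud(c)
for n,(u,v) in dict(d1=(430,306),d2=(524,302),d3=(547,338),sp=(502,342)).items():
    u=int(u/s);v=int(v/s); Q=P[v-9:v+10,u-9:u+10].reshape(-1,3); Q=Q[Q[:,2]>.012]; print(n,len(Q),Q[:,2].max(),Q.mean(0),(np.nanmin(Q,0)+np.nanmax(Q,0))/2)
def crop(c,x0,y0,x1,y1,f,n): cv2.imwrite(n,cv2.resize(c['frame'][y0:y1,x0:x1],None,fx=f,fy=f,interpolation=cv2.INTER_CUBIC))
crop(c,130,130,370,240,3.3,'pics/topcrop.png')
E
```

```text
bar [0.428  0.0769 0.09  ] [0.4281 0.0766 0.0927]
barL [0.4248 0.1206 0.09  ] [0.4249 0.1202 0.0927]
barR [0.4293 0.0277 0.09  ] [0.4293 0.028  0.0852]
cFL [0.4554 0.2658 0.08  ] [ 0.4566  0.2873 -0.0057]
cFR [ 0.4689 -0.0308  0.08  ] [ 0.4709 -0.0302 -0.0014]
cBL [0.6226 0.2745 0.08  ] [0.6225 0.2744 0.0802]
cBR [ 0.6341 -0.0251  0.08  ] [ 0.6464 -0.0241  0.0027]
pump [0.5693 0.2305 0.183 ] [0.5694 0.2308 0.1818]
box1 [ 0.6851 -0.1305  0.045 ] [ 0.6938 -0.1337  0.0005]
box2 [ 0.6744 -0.2806  0.045 ] [ 0.6828 -0.2892 -0.0001]
box3 [ 0.5931 -0.2708  0.045 ] [ 0.5987 -0.2792 -0.0008]
box4 [ 0.606  -0.1273  0.045 ] [ 0.6095 -0.1292  0.0179]
red [ 0.6324 -0.1549  0.083 ] [ 0.6317 -0.1545  0.0876]
blue [ 0.634  -0.1847  0.083 ] [ 0.6333 -0.1841  0.0879]
white [ 0.6526 -0.2187  0.083 ] [ 0.6511 -0.2174  0.0914]
yel [ 0.6223 -0.246   0.083 ] [ 0.6218 -0.2454  0.0864]
d1 [ 0.4952 -0.1275  0.045 ] [ 0.4952 -0.1274  0.046 ]
d2 [ 0.5008 -0.307   0.045 ] [ 0.501  -0.3078  0.0412]
d3 [ 0.4318 -0.3495  0.045 ] [ 0.4317 -0.3503  0.0418]
spool [ 0.4255 -0.2614  0.055 ] [ 0.4252 -0.2655  0.0315]
d1 39 0.0459782120798895 [ 0.496  -0.1271  0.0288] [ 0.4961 -0.1275  0.0293]
d2 37 0.046020259215262094 [ 0.5005 -0.3091  0.0306] [ 0.5002 -0.3105  0.0291]
d3 45 0.05142981321907891 [ 0.4362 -0.351   0.0299] [ 0.4357 -0.3518  0.032 ]
sp 104 0.06702286371431154 [ 0.4268 -0.2584  0.0529] [ 0.4266 -0.2598  0.0411]
```

View pics/topcrop.png

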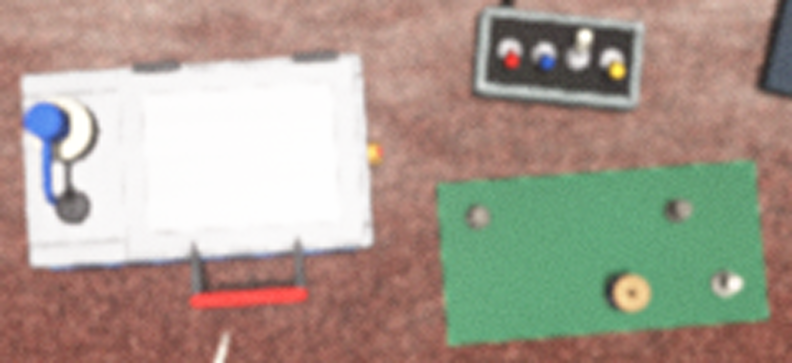

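Three dies are present, all clear of the spool. I'm moving off towards the mat and will look at it with the wrist camera on the way.

Request:
jog_arm([
  {"dx":1,"dy":1,"az":0.14},
  {"dx":1,"dy":1,"az":0.14},
  {"dx":1,"dy":1,"az":0.14},
  {"dx":1,"dy":1,"az":0.14},
])

```text
$.increments[0]: bad value
```

Request:
jog_arm([
  {"dx":1,"dy":1,"az":0.14},
  {"dx":1,"dy":1,"az":0.14},
  {"dx":1,"dy":1,"az":0.14},
  {"dx":1,"dy":1,"az":0.14},
])

```text
$.increments[0]: bad value
```

Request:
jog_arm([
  {"dx":0.12,"dy":1,"az":0.14},
  {"dx":0.12,"dy":1,"az":0.14},
  {"dx":0.12,"dy":1,"az":0.14},
  {"dx":0.12,"dy":1,"az":0.14},
  {"dx":0.12,"dy":1,"az":0.14},
  {"dx":0.12,"dy":1,"az":0.14},
])

```text
$.increments[0]: bad value
```

```bash
python3 - <<'E'
from h import *
c=grab('wrist'); cv2.imwrite('pics/w1.png',cv2.resize(c['frame'],(800,600))); print(get_state()['time'],get_state()['eef_pos'],get_state()['tcp_rot'],c['T'])
E
```

```text
0.15 [ 0.19608976 -0.64541653  0.25526458] [ 9.89157793e-01  1.46853861e-01  8.59218196e-06 -8.96659400e-04] [[ 0.29089372  0.910272    0.29459418  0.27200293]
 [-0.95675236  0.27753252  0.08718155 -0.62308126]
 [-0.00240054 -0.30721424  0.95163735  0.37302269]
 [ 0.          0.          0.          1.        ]]
```

View pics/w1.png

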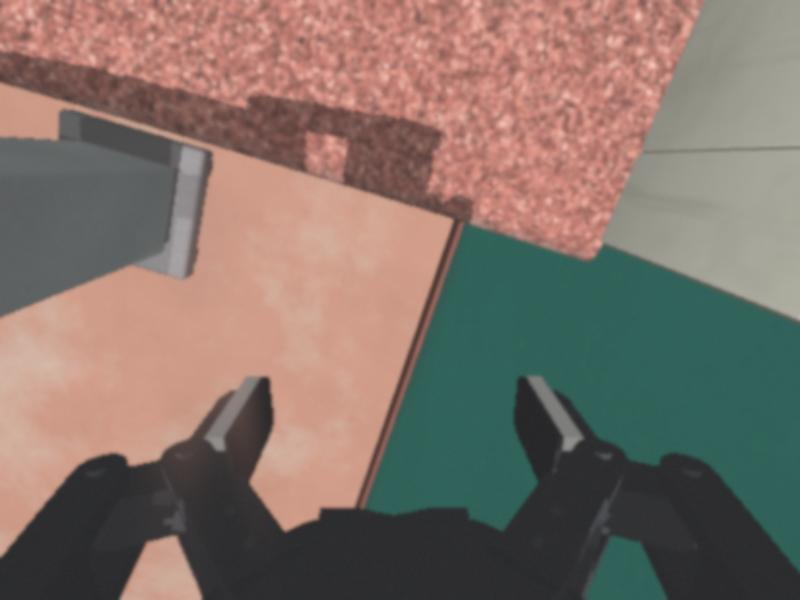

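The arm hasn't moved: the picture shows only the fingers and the floor. A row probably needs every number, so I'll give all seven.

Request:
jog_arm([
  {"dx":1,"dy":1,"dz":0,"ax":0,"ay":0,"az":0.14,"gripper":1},
  {"dx":1,"dy":1,"dz":0,"ax":0,"ay":0,"az":0.14,"gripper":1},
  {"dx":1,"dy":1,"dz":0,"ax":0,"ay":0,"az":0.14,"gripper":1},
  {"dx":1,"dy":1,"dz":0,"ax":0,"ay":0,"az":0.14,"gripper":1},
], force=40)

```text
time: 0.55
eef_pos: [0.3186, -0.5227, 0.2559]
tcp_rot: [0.967, 0.256, 0.0, -0.001]
contact_force: [-0.3, 0.3, -0.0]
opening: 1.0
finger_force: 0.0
```

Request:
jog_arm([
  {"dx":1,"dy":1,"dz":0,"ax":0,"ay":0,"az":0.14,"gripper":1},
  {"dx":1,"dy":1,"dz":0,"ax":0,"ay":0,"az":0.14,"gripper":1},
  {"dx":1,"dy":1,"dz":0,"ax":0,"ay":0,"az":0.14,"gripper":1},
  {"dx":1,"dy":1,"dz":0,"ax":0,"ay":0,"az":0.14,"gripper":1},
])

```text
time: 0.95
eef_pos: [0.4383, -0.4031, 0.2562]
tcp_rot: [0.933, 0.361, 0.0, -0.0]
contact_force: [-0.4, 0.2, -0.4]
opening: 0.999
finger_force: 0.0
```

Request:
jog_arm([
  {"dx":0.12,"dy":1,"dz":0,"ax":0,"ay":0,"az":0.14,"gripper":1},
  {"dx":0.12,"dy":1,"dz":0,"ax":0,"ay":0,"az":0.14,"gripper":1},
  {"dx":0.12,"dy":1,"dz":0,"ax":0,"ay":0,"az":0.14,"gripper":1},
  {"dx":0.12,"dy":1,"dz":0,"ax":0,"ay":0,"az":0.14,"gripper":1},
  {"dx":0.12,"dy":1,"dz":0,"ax":0,"ay":0,"az":0.14,"gripper":1},
  {"dx":0.12,"dy":1,"dz":0,"ax":0,"ay":0,"az":0.14,"gripper":1},
])

```text
time: 1.55
eef_pos: [0.4504, -0.2871, 0.2564]
tcp_rot: [0.889, 0.459, -0.0, 0.0]
contact_force: [-0.7, -0.1, 0.2]
opening: 1.004
finger_force: 0.0
```

```bash
python3 - <<'E'
from h import *
np.set_printoptions(precision=4,suppress=True)
c=grab('wrist'); cv2.imwrite('pics/w1.png',cv2.resize(c['frame'],(800,600))); print(get_state()['time'],get_state()['eef_pos'],get_state()['tcp_rot'],c['T'])
E
```

```text
1.6 [ 0.4503 -0.2873  0.2563] [ 0.8886  0.4586 -0.0001  0.0002] [[ 0.8155  0.5506  0.1782  0.4966]
 [-0.5787  0.776   0.2508 -0.2233]
 [-0.0002 -0.3077  0.9515  0.3743]
 [ 0.      0.      0.      1.    ]]
```

View pics/w1.png

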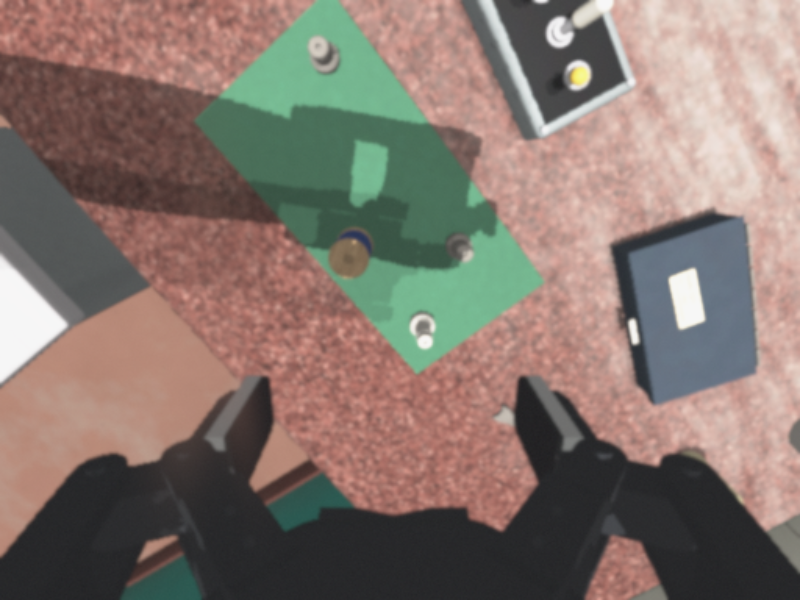

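The wrist view shows the three dies with feet at about (422,325), (460,247) and (324,60), and the spool at (350,252). I'll locate their feet here, then carry on to the bar.

```bash
python3 - <<'E'
from h import *
np.set_printoptions(precision=4,suppress=True)
c=load('wrist');s=1.5625;P=cloud(c)
for n,u,v,tu,tv in [('d1',326,62,318,43),('d2',458,246,466,255),('d3',422,324,426,342),('sp',350,255,350,262)]:
    a=int(u/s);b=int(v/s);Q=P[b-14:b+15,a-14:a+15].reshape(-1,3);Q=Q[(Q[:,2]>.012)&(Q[:,2]<.1)]
    print(n,atz(c,u/s,v/s,.012),atz(c,tu/s,tv/s,.045),pt(c,tu/s,tv/s),len(Q),np.percentile(Q[:,2],98),(Q.min(0)+Q.max(0))/2, np.ptp(Q,axis=0))
E
```

```text
d1 [ 0.4975 -0.1323  0.012 ] [ 0.5003 -0.1277  0.045 ] [ 0.5003 -0.1264  0.0403] 340 0.04283623294066401 [ 0.4989 -0.1297  0.0279] [0.0217 0.0197 0.0317]
d2 [ 0.5023 -0.3129  0.012 ] [ 0.5031 -0.3145  0.045 ] [ 0.5032 -0.316   0.0399] 242 0.04255286277255207 [ 0.503  -0.3109  0.0274] [0.0218 0.0183 0.0307]
d3 [ 0.4358 -0.355   0.012 ] [ 0.4349 -0.3586  0.045 ] [ 0.4355 -0.3572  0.0484] 239 0.048901173304596646 [ 0.4351 -0.3548  0.0313] [0.0217 0.0205 0.038 ]
sp [ 0.4208 -0.2649  0.012 ] [ 0.4243 -0.2656  0.045 ] [ 0.4266 -0.2643  0.0555] 650 0.059596146073751396 [ 0.4275 -0.2605  0.0363] [0.0314 0.0313 0.0483]
```

Request:
jog_arm([
  {"dx":0,"dy":1,"dz":0,"ax":0,"ay":0,"az":0.14,"gripper":1},
  {"dx":0,"dy":1,"dz":0,"ax":0,"ay":0,"az":0.14,"gripper":1},
  {"dx":0,"dy":1,"dz":0,"ax":0,"ay":0,"az":0.14,"gripper":1},
  {"dx":0,"dy":1,"dz":0,"ax":0,"ay":0,"az":0.14,"gripper":1},
])

```text
time: 2.0
eef_pos: [0.4505, -0.1648, 0.2563]
tcp_rot: [0.832, 0.555, 0.0, -0.0]
contact_force: [0.1, -0.4, 0.3]
opening: 0.999
finger_force: 0.0
```

Request:
jog_arm([
  {"dx":0,"dy":1,"dz":0,"ax":0,"ay":0,"az":0.14,"gripper":0},
  {"dx":0,"dy":1,"dz":0,"ax":0,"ay":0,"az":0.14,"gripper":0},
  {"dx":0,"dy":1,"dz":0,"ax":0,"ay":0,"az":0.14,"gripper":0},
  {"dx":0,"dy":1,"dz":0,"ax":0,"ay":0,"az":0.14,"gripper":0},
])

```text
time: 2.4
eef_pos: [0.4509, -0.0454, 0.2564]
tcp_rot: [0.766, 0.643, 0.0, 0.0]
contact_force: [-0.1, -1.7, -0.1]
opening: 0.502
finger_force: 0.0
```

Request:
jog_arm([
  {"dx":0,"dy":0.9,"dz":0,"ax":0,"ay":0,"az":0.14,"gripper":-0.3},
  {"dx":0,"dy":0.9,"dz":0,"ax":0,"ay":0,"az":0.14,"gripper":-0.3},
  {"dx":0,"dy":0.9,"dz":0,"ax":0,"ay":0,"az":0.14,"gripper":-0.3},
  {"dx":0,"dy":0.9,"dz":0,"ax":0,"ay":0,"az":0.14,"gripper":-0.3},
  {"dx":0,"dy":0.9,"dz":0,"ax":0,"ay":0,"az":0.14,"gripper":-0.3},
  {"dx":0,"dy":0.9,"dz":0,"ax":0,"ay":0,"az":0.14,"gripper":-0.3},
])

```text
time: 3.0
eef_pos: [0.451, 0.0603, 0.2563]
tcp_rot: [0.693, 0.721, -0.0, 0.0]
contact_force: [-0.7, -0.8, 0.4]
opening: 0.349
finger_force: 0.0
```

```bash
python3 - <<'E'
from h import *
np.set_printoptions(precision=4,suppress=True)
c=grab('wrist'); cv2.imwrite('pics/w2.png',cv2.resize(c['frame'],(800,600))); print(get_state()['time'],get_state()['eef_pos'],get_state()['tcp_rot'],get_state()['qpos'])
E
```

```text
3.05 [0.4509 0.0605 0.2563] [ 0.6926  0.7213 -0.0002  0.0001] [-0.0901 -0.2184  2.0954 -0.0004  1.2647 -0.1306]
```

View pics/w2.png

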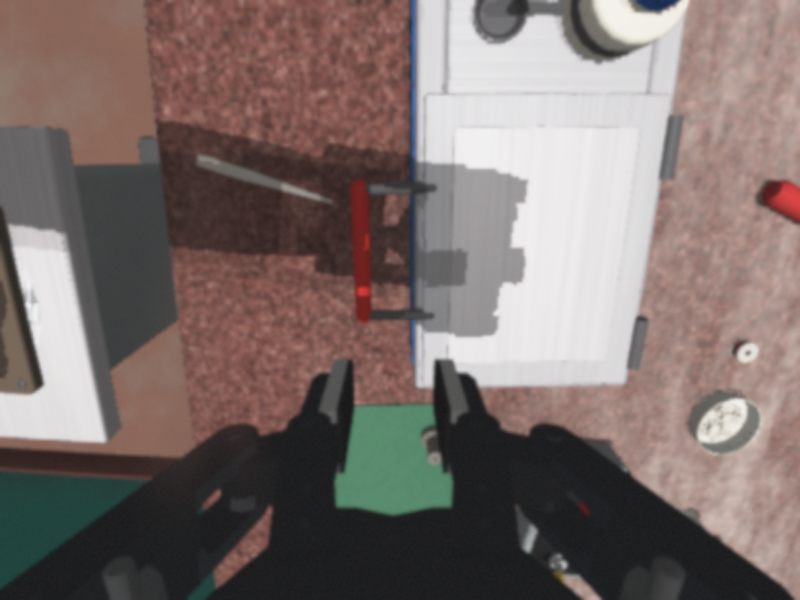

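The bar runs from (359,183) to (364,318) in the wrist view, parallel to the pads. I'll work out its centre from both cameras.

```bash
python3 - <<'E'
from h import *
np.set_printoptions(precision=4,suppress=True)
c=load('wrist');s=1.5625
for u,v in [(359,183),(362,250),(364,318)]: print(atz(c,u/s,v/s,.086),pt(c,u/s,v/s))
for n in('wrist','top'):
  c=load(n);P=cloud(c);f=c['frame'].astype(int);m=(f[...,2]>80)&(f[...,1]<50)&(f[...,0]<50)&(abs(P[...,2]-.087)<.02)&(abs(P[...,0]-.43)<.03)
  Q=P[m];print(n,len(Q),Q.mean(0),Q.min(0),Q.max(0))
E
```

```text
[0.4263 0.1246 0.086 ] [0.4265 0.1247 0.0894]
[0.4291 0.0795 0.086 ] [0.4295 0.0807 0.0919]
[0.4315 0.0292 0.086 ] [0.4317 0.0307 0.0899]
wrist 883 [0.4283 0.0822 0.0891] [0.4204 0.0285 0.0835] [0.436  0.1268 0.0921]<stdin>:7: RuntimeWarning: Mean of empty slice.
  ret = um.true_divide(
Traceback (most recent call last):
ValueError: zero-size array to reduction operation minimum which has no identity
```

Request:
jog_arm([
  {"dx":-0.18,"dy":0.14,"dz":-1,"ax":0,"ay":0,"az":0,"gripper":-0.3},
  {"dx":-0.18,"dy":0.14,"dz":-1,"ax":0,"ay":0,"az":0,"gripper":-0.3},
  {"dx":-0.18,"dy":0.14,"dz":-1,"ax":0,"ay":0,"az":0,"gripper":-0.3},
  {"dx":-0.18,"dy":0.14,"dz":-1,"ax":0,"ay":0,"az":0,"gripper":-0.3},
  {"dx":-0.18,"dy":0.14,"dz":-1,"ax":0,"ay":0,"az":0,"gripper":-0.3},
])

```text
time: 3.55
eef_pos: [0.4297, 0.0782, 0.137]
tcp_rot: [0.692, 0.722, 0.0, 0.0]
contact_force: [-0.2, 0.6, -0.1]
opening: 0.347
finger_force: 0.0
```

Request:
jog_arm([
  {"dx":0,"dy":0,"dz":-0.2,"ax":0,"ay":0,"az":0,"gripper":-0.3},
  {"dx":0,"dy":0,"dz":-0.38,"ax":0,"ay":0,"az":0,"gripper":-0.3},
  {"dx":0,"dy":0,"dz":-0.38,"ax":0,"ay":0,"az":0,"gripper":-0.3},
  {"dx":0,"dy":0,"dz":-0.38,"ax":0,"ay":0,"az":0,"gripper":-0.3},
])

```text
time: 3.95
eef_pos: [0.4307, 0.0785, 0.0927]
tcp_rot: [0.692, 0.722, 0.001, 0.001]
contact_force: [-0.1, -0.1, 1.3]
opening: 0.353
finger_force: 0.0
```

Request:
jog_arm([
  {"dx":0,"dy":0,"dz":0,"ax":0,"ay":0,"az":0,"gripper":-1},
  {"dx":0,"dy":0,"dz":0,"ax":0,"ay":0,"az":0,"gripper":-1},
  {"dx":0,"dy":0,"dz":0,"ax":0,"ay":0,"az":0,"gripper":-1},
  {"dx":0,"dy":0,"dz":0,"ax":0,"ay":0,"az":0,"gripper":-1},
  {"dx":0,"dy":0,"dz":0,"ax":0,"ay":0,"az":0,"gripper":-1},
], force=40)

```text
time: 4.45
eef_pos: [0.4279, 0.0786, 0.0925]
tcp_rot: [0.691, 0.723, -0.002, -0.001]
contact_force: [-8.1, -1.3, 8.7]
opening: 0.125
finger_force: 39.0
```

The bar is gripped. Next I swing it along the hinge arc.

Request:
jog_arm([
  {"dx":0.01,"dy":0,"dz":0.17,"ax":0,"ay":0,"az":0,"gripper":-1},
  {"dx":0.034,"dy":0,"dz":0.34,"ax":0,"ay":0,"az":0,"gripper":-1},
  {"dx":0.076,"dy":0.003,"dz":0.505,"ax":0,"ay":0,"az":0,"gripper":-1},
  {"dx":0.135,"dy":0.006,"dz":0.665,"ax":0,"ay":0,"az":0,"gripper":-1},
  {"dx":0.209,"dy":0.009,"dz":0.819,"ax":0,"ay":0,"az":0,"gripper":-1},
  {"dx":0.298,"dy":0.013,"dz":0.964,"ax":0,"ay":0,"az":0,"gripper":-1},
])

```text
time: 5.05
eef_pos: [0.4608, 0.0804, 0.2068]
tcp_rot: [0.691, 0.723, -0.005, -0.004]
contact_force: [-11.1, -1.3, 3.1]
opening: 0.123
finger_force: 39.1
```

Request:
jog_arm([
  {"dx":0.104,"dy":0.005,"dz":0.136,"ax":0,"ay":0,"az":0,"gripper":-1},
  {"dx":0.22,"dy":0.01,"dz":0.261,"ax":0,"ay":0,"az":0,"gripper":-1},
  {"dx":0.348,"dy":0.015,"dz":0.374,"ax":0,"ay":0,"az":0,"gripper":-1},
  {"dx":0.487,"dy":0.021,"dz":0.473,"ax":0,"ay":0,"az":0,"gripper":-1},
  {"dx":0.635,"dy":0.027,"dz":0.558,"ax":0,"ay":0,"az":0,"gripper":-1},
  {"dx":0.791,"dy":0.034,"dz":0.628,"ax":0,"ay":0,"az":0,"gripper":-1},
  {"dx":0.953,"dy":0.041,"dz":0.682,"ax":0,"ay":0,"az":0,"gripper":-1},
])

```text
time: 5.75
eef_pos: [0.5792, 0.0865, 0.2927]
tcp_rot: [0.691, 0.723, 0.001, -0.0]
contact_force: [-3.9, 3.1, 5.2]
opening: 0.115
finger_force: 41.7
```

Request:
jog_arm([
  {"dx":0.167,"dy":0.007,"dz":0.037,"ax":0,"ay":0,"az":0,"gripper":-1},
  {"dx":0.336,"dy":0.014,"dz":0.058,"ax":0,"ay":0,"az":0,"gripper":-1},
  {"dx":0.507,"dy":0.022,"dz":0.061,"ax":0,"ay":0,"az":0,"gripper":-1},
  {"dx":0.677,"dy":0.029,"dz":0.048,"ax":0,"ay":0,"az":0,"gripper":-1},
  {"dx":0.761,"dy":0.033,"dz":0.035,"ax":0,"ay":0,"az":0,"gripper":-1},
  {"dx":0.761,"dy":0.033,"dz":0.035,"ax":0,"ay":0,"az":0,"gripper":-1},
])

```text
time: 6.35
eef_pos: [0.6722, 0.0908, 0.2956]
tcp_rot: [0.691, 0.723, 0.003, 0.001]
contact_force: [0.3, 5.2, 5.3]
opening: 0.122
finger_force: 41.6
```

Request:
jog_arm([
  {"dx":0,"dy":0,"dz":0,"ax":0,"ay":0,"az":0,"gripper":0.1},
  {"dx":0,"dy":0,"dz":0,"ax":0,"ay":0,"az":0,"gripper":0.1},
  {"dx":0.03,"dy":0,"dz":0.0,"ax":0,"ay":0,"az":0,"gripper":0.1},
  {"dx":0.05,"dy":0,"dz":0.3,"ax":0,"ay":0,"az":0,"gripper":0.1},
  {"dx":0.05,"dy":0,"dz":0.6,"ax":0,"ay":0,"az":0,"gripper":0.1},
  {"dx":0.05,"dy":0,"dz":0.6,"ax":0,"ay":0,"az":0,"gripper":0.1},
  {"dx":0.05,"dy":0,"dz":0.6,"ax":0,"ay":0,"az":0,"gripper":0.1},
  {"dx":0.05,"dy":0,"dz":0.6,"ax":0,"ay":0,"az":0,"gripper":0.1},
])

```text
time: 7.15
eef_pos: [0.6759, 0.0891, 0.3626]
tcp_rot: [0.692, 0.722, -0.001, -0.001]
contact_force: [-0.1, 0.8, -0.1]
opening: 0.551
finger_force: 0.0
```

```bash
python3 - <<'E'
from h import *
c=grab('scene'); cv2.imwrite('pics/s2.png',cv2.resize(c['frame'],(800,600))); grab('top')
np.set_printoptions(precision=4,suppress=True)
P=cloud(c);f=c['frame'].astype(int);m=(f[...,2]>110)&(f[...,1]<70)&(f[...,0]<70)&(P[...,2]>.15)&(P[...,0]>.5)&(P[...,0]<.8)
print(P[m].mean(0) if m.any() else 0,get_state()['eef_pos'])
E
```

```text
[0.6799 0.0766 0.2849] [0.6758 0.0892 0.362 ]
```

View pics/s2.png

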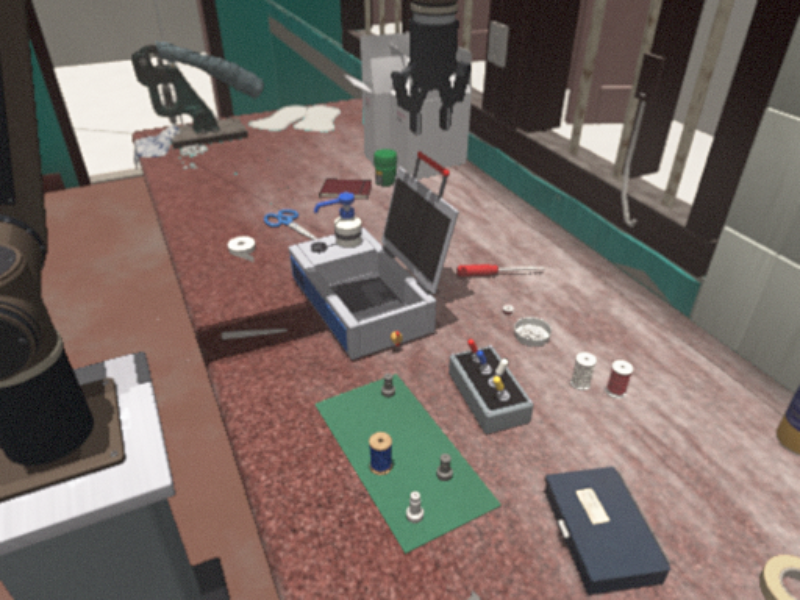

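The lid stands open at its stop with the well clear. The dies are where they were, so I'm going to the nearest one (d1).

Request:
jog_arm([
  {"dx":-0.4,"dy":-0.1,"dz":0,"ax":0,"ay":0,"az":0,"gripper":0.1},
  {"dx":-0.8,"dy":-0.2,"dz":0,"ax":0,"ay":0,"az":0,"gripper":0.1},
  {"dx":-1,"dy":-0.3,"dz":0,"ax":0,"ay":0,"az":0,"gripper":0.1},
])

```text
time: 7.55
eef_pos: [0.5535, 0.0534, 0.3622]
tcp_rot: [0.691, 0.723, -0.001, -0.002]
contact_force: [0.1, -0.0, 0.9]
opening: 0.551
finger_force: 0.0
```

Request:
jog_arm([
  {"dx":-0.49,"dy":-0.9,"dz":-1,"ax":0,"ay":0,"az":0,"gripper":0.1},
  {"dx":-0.49,"dy":-0.9,"dz":-1,"ax":0,"ay":0,"az":0,"gripper":0.1},
  {"dx":-0.49,"dy":-0.9,"dz":-1,"ax":0,"ay":0,"az":0,"gripper":0.1},
  {"dx":-0.49,"dy":-0.9,"dz":-1,"ax":0,"ay":0,"az":0,"gripper":0.1},
  {"dx":-0.49,"dy":-0.9,"dz":-1,"ax":0,"ay":0,"az":0,"gripper":0.1},
])

```text
time: 8.05
eef_pos: [0.4945, -0.0554, 0.2399]
tcp_rot: [0.693, 0.721, -0.002, -0.004]
contact_force: [-0.1, -0.3, 1.5]
opening: 0.549
finger_force: 0.0
```

Request:
jog_arm([
  {"dx":0,"dy":-0.63,"dz":-1,"ax":0,"ay":0,"az":0,"gripper":0.1},
  {"dx":0,"dy":-0.63,"dz":-1,"ax":0,"ay":0,"az":0,"gripper":0.1},
  {"dx":0,"dy":-0.63,"dz":-1,"ax":0,"ay":0,"az":0,"gripper":0.1},
  {"dx":0,"dy":-0.63,"dz":-1,"ax":0,"ay":0,"az":0,"gripper":0.1},
  {"dx":0,"dy":-0.63,"dz":-1,"ax":0,"ay":0,"az":0,"gripper":0.1},
])

```text
time: 8.55
eef_pos: [0.4982, -0.1298, 0.1248]
tcp_rot: [0.692, 0.722, 0.0, -0.0]
contact_force: [0.8, 0.0, 1.0]
opening: 0.553
finger_force: 0.0
```

```bash
cat >> h.py <<'E'
np.set_printoptions(precision=4,suppress=True)
def blobs(c,lo=.014,hi=.075,box=(.38,.58,-.40,-.06)):
    P=cloud(c); m=((P[...,2]>lo)&(P[...,2]<hi)&(P[...,0]>box[0])&(P[...,0]<box[1])&(P[...,1]>box[2])&(P[...,1]<box[3])).astype(np.uint8)
    n,l,st,_=cv2.connectedComponentsWithStats(m)
    for i in range(1,n):
        if st[i,4]>=12:
            Q=P[l==i]; print(st[i,4],'px',st[i,:4],'mid',(Q.min(0)+Q.max(0))/2,'ext',np.ptp(Q,axis=0),'top',np.percentile(Q[:,2],95))
E
python3 - <<'E'
from h import *
s=get_state();print(s['time'],s['eef_pos'],s['tcp_rot'])
for n in('wrist','top'): print(n); blobs(grab(n))
E
```

```text
8.55 [ 0.4982 -0.1298  0.1248] [ 0.6917  0.7221  0.0002 -0.0004]
wrist
530 px [240 182  24  31] mid [ 0.4986 -0.126   0.0284] ext [0.0208 0.0181 0.0287] top 0.04193041546651407
268 px [150 325  12  32] mid [ 0.4179 -0.2596  0.0521] ext [0.0113 0.0292 0.0153] top 0.05920573544582864
top
40 px [332 191   7   7] mid [ 0.5001 -0.3093  0.03  ] ext [0.0184 0.0148 0.0314] top 0.04401243710749048
38 px [346 212   8   7] mid [ 0.4356 -0.3519  0.0327] ext [0.0183 0.0156 0.0373] top 0.04989089101035432
105 px [314 214  13  10] mid [ 0.4266 -0.2603  0.0392] ext [0.0268 0.0305 0.0488] top 0.06172803574723455
```

Request:
jog_arm([
  {"dx":0,"dy":0.01,"dz":-0.3,"ax":0,"ay":0,"az":0,"gripper":0.1},
  {"dx":0,"dy":0.01,"dz":-0.6,"ax":0,"ay":0,"az":0,"gripper":0.1},
  {"dx":0,"dy":0.01,"dz":-0.72,"ax":0,"ay":0,"az":0,"gripper":0.1},
  {"dx":0,"dy":0.01,"dz":-0.72,"ax":0,"ay":0,"az":0,"gripper":0.1},
  {"dx":0,"dy":0.01,"dz":-0.72,"ax":0,"ay":0,"az":0,"gripper":-1},
  {"dx":0,"dy":0.01,"dz":-0.72,"ax":0,"ay":0,"az":0,"gripper":-1},
  {"dx":0,"dy":0.01,"dz":-0.72,"ax":0,"ay":0,"az":0,"gripper":-1},
  {"dx":0,"dy":0.01,"dz":-0.72,"ax":0,"ay":0,"az":0,"gripper":-1},
  {"dx":0,"dy":0.01,"dz":-0.72,"ax":0,"ay":0,"az":0,"gripper":-1},
], force=50)

```text
time: 9.55
eef_pos: [0.4995, -0.1298, 0.0406]
tcp_rot: [0.692, 0.722, 0.001, 0.002]
contact_force: [-0.5, 1.3, 6.7]
opening: 0.243
finger_force: 49.2
```

Request:
jog_arm([
  {"dx":0,"dy":0,"dz":0.3,"ax":0,"ay":0,"az":0,"gripper":-1},
  {"dx":0,"dy":0,"dz":0.6,"ax":0,"ay":0,"az":0,"gripper":-1},
  {"dx":0,"dy":0,"dz":1,"ax":0,"ay":0,"az":0,"gripper":-1},
  {"dx":0,"dy":0,"dz":1,"ax":0,"ay":0,"az":0,"gripper":-1},
  {"dx":0,"dy":0,"dz":1,"ax":0,"ay":0,"az":0,"gripper":-1},
])

```text
time: 10.05
eef_pos: [0.4985, -0.1295, 0.1601]
tcp_rot: [0.692, 0.722, 0.001, 0.002]
contact_force: [0.5, 0.5, -1.0]
opening: 0.25
finger_force: 36.0
```

Request:
jog_arm([
  {"dx":0.13,"dy":0.33,"dz":0,"ax":0,"ay":0,"az":0,"gripper":-1},
  {"dx":0.26,"dy":0.66,"dz":0,"ax":0,"ay":0,"az":0,"gripper":-1},
  {"dx":0.39,"dy":1,"dz":0,"ax":0,"ay":0,"az":0,"gripper":-1},
  {"dx":0.39,"dy":1,"dz":0,"ax":0,"ay":0,"az":0,"gripper":-1},
], force=50)

```text
time: 10.45
eef_pos: [0.544, -0.005, 0.1559]
tcp_rot: [0.69, 0.724, -0.0, -0.002]
contact_force: [-0.3, 0.2, -1.2]
opening: 0.243
finger_force: 50.0
```

Request:
jog_arm([
  {"dx":0,"dy":0.33,"dz":0,"ax":0,"ay":0,"az":0,"gripper":-1},
  {"dx":0,"dy":0.33,"dz":-0.2,"ax":0,"ay":0,"az":0,"gripper":-1},
  {"dx":0,"dy":0.33,"dz":-0.5,"ax":0,"ay":0,"az":0,"gripper":-1},
  {"dx":0,"dy":0.33,"dz":-0.72,"ax":0,"ay":0,"az":0,"gripper":-1},
  {"dx":0,"dy":0.33,"dz":-0.75,"ax":0,"ay":0,"az":0,"gripper":-1},
  {"dx":0,"dy":0.33,"dz":-0.75,"ax":0,"ay":0,"az":0,"gripper":-1},
])

```text
time: 11.05
eef_pos: [0.5431, 0.0302, 0.0665]
tcp_rot: [0.692, 0.722, -0.001, -0.002]
contact_force: [0.5, -0.3, 0.0]
opening: 0.25
finger_force: 50.3
```

Request:
jog_arm([
  {"dx":0,"dy":0,"dz":0,"ax":0,"ay":0,"az":0,"gripper":0.0},
  {"dx":0,"dy":0,"dz":0,"ax":0,"ay":0,"az":0,"gripper":0.0},
  {"dx":0,"dy":0,"dz":0,"ax":0,"ay":0,"az":0,"gripper":0.0},
  {"dx":0,"dy":0,"dz":0.3,"ax":0,"ay":0,"az":0,"gripper":0.1},
  {"dx":0,"dy":0,"dz":0.6,"ax":0,"ay":0,"az":0,"gripper":0.1},
  {"dx":0,"dy":0,"dz":1,"ax":0,"ay":0,"az":0,"gripper":0.1},
  {"dx":0,"dy":0,"dz":1,"ax":0,"ay":0,"az":0,"gripper":0.1},
])

```text
time: 11.75
eef_pos: [0.5491, 0.0301, 0.1972]
tcp_rot: [0.691, 0.722, 0.005, 0.007]
contact_force: [0.2, 0.5, 1.4]
opening: 0.548
finger_force: 0.0
```

Request:
jog_arm([
  {"dx":-0.2,"dy":-0.4,"dz":0,"ax":0,"ay":0,"az":0,"gripper":0.1},
  {"dx":-0.36,"dy":-0.8,"dz":0,"ax":0,"ay":0,"az":0,"gripper":0.1},
  {"dx":-0.36,"dy":-1,"dz":0,"ax":0,"ay":0,"az":0,"gripper":0.1},
])

```text
time: 12.05
eef_pos: [0.4997, -0.091, 0.1885]
tcp_rot: [0.692, 0.722, -0.0, 0.0]
contact_force: [0.5, 0.1, -0.7]
opening: 0.551
finger_force: 0.0
```

Request:
jog_arm([
  {"dx":0,"dy":-0.4,"dz":0,"ax":0,"ay":0,"az":0,"gripper":0.1},
  {"dx":0,"dy":-0.8,"dz":0,"ax":0,"ay":0,"az":0,"gripper":0.1},
  {"dx":0,"dy":-1,"dz":0,"ax":0,"ay":0,"az":0,"gripper":0.1},
])

```text
time: 12.35
eef_pos: [0.5011, -0.2129, 0.189]
tcp_rot: [0.692, 0.721, -0.0, 0.001]
contact_force: [-0.0, -0.1, -0.4]
opening: 0.55
finger_force: 0.0
```

Request:
jog_arm([
  {"dx":0.02,"dy":-0.4,"dz":-0.3,"ax":0,"ay":0,"az":0,"gripper":0.1},
  {"dx":0.02,"dy":-0.85,"dz":-0.5,"ax":0,"ay":0,"az":0,"gripper":0.1},
  {"dx":0.02,"dy":-0.85,"dz":-0.5,"ax":0,"ay":0,"az":0,"gripper":0.1},
  {"dx":0.02,"dy":-0.85,"dz":-0.5,"ax":0,"ay":0,"az":0,"gripper":0.1},
])

```text
time: 12.75
eef_pos: [0.5027, -0.313, 0.1267]
tcp_rot: [0.693, 0.721, -0.0, -0.001]
contact_force: [0.6, 0.1, 0.1]
opening: 0.548
finger_force: 0.0
```

```bash
python3 - <<'E'
from h import *
s=get_state();print(s['time'],s['eef_pos'],s['tcp_rot'])
for n in('wrist','top'): print(n); blobs(grab(n))
c=load('top'); blobs(c,.03,.078,(.49,.61,-.02,.17))
E
```

```text
12.75 [ 0.5027 -0.313   0.1267] [ 0.6927  0.7212 -0.     -0.0011]
wrist
2141 px [123 115  60  47] mid [ 0.4273 -0.2609  0.0374] ext [0.0322 0.0306 0.0465] top 0.059368111443991456
529 px [240 184  24  31] mid [ 0.503  -0.3115  0.0285] ext [0.0208 0.0181 0.0289] top 0.04209894335318052
586 px [162 224  28  36] mid [ 0.4346 -0.3548  0.032 ] ext [0.0212 0.0208 0.036 ] top 0.048799423419095225
top
32 px [314 214   8   8] mid [ 0.4295 -0.2534  0.0394] ext [0.0209 0.0156 0.0496] top 0.0614918560712398
46 px [218 178   9   7] mid [0.5418 0.0303 0.0498] ext [0.0182 0.0236 0.0386] top 0.0657143066011921
```

d1 stands in the well at (0.542, 0.030), and the jaws are over d2.

Request:
jog_arm([
  {"dx":0,"dy":0,"dz":-0.3,"ax":0,"ay":0,"az":0,"gripper":0.1},
  {"dx":0,"dy":0,"dz":-0.6,"ax":0,"ay":0,"az":0,"gripper":0.1},
  {"dx":0,"dy":0,"dz":-0.74,"ax":0,"ay":0,"az":0,"gripper":0.1},
  {"dx":0,"dy":0,"dz":-0.74,"ax":0,"ay":0,"az":0,"gripper":0.1},
  {"dx":0,"dy":0,"dz":-0.74,"ax":0,"ay":0,"az":0,"gripper":-1},
  {"dx":0,"dy":0,"dz":-0.74,"ax":0,"ay":0,"az":0,"gripper":-1},
  {"dx":0,"dy":0,"dz":-0.74,"ax":0,"ay":0,"az":0,"gripper":-1},
  {"dx":0,"dy":0,"dz":-0.74,"ax":0,"ay":0,"az":0,"gripper":-1},
  {"dx":0,"dy":0,"dz":-0.74,"ax":0,"ay":0,"az":0,"gripper":-1},
], force=50)

```text
time: 13.75
eef_pos: [0.5051, -0.3125, 0.0418]
tcp_rot: [0.692, 0.722, 0.0, 0.002]
contact_force: [-0.5, 0.6, 6.5]
opening: 0.243
finger_force: 49.3
```

Request:
jog_arm([
  {"dx":0,"dy":0,"dz":0.3,"ax":0,"ay":0,"az":0,"gripper":-1},
  {"dx":0,"dy":0,"dz":0.6,"ax":0,"ay":0,"az":0,"gripper":-1},
  {"dx":0,"dy":0,"dz":1,"ax":0,"ay":0,"az":0,"gripper":-1},
  {"dx":0,"dy":0,"dz":1,"ax":0,"ay":0,"az":0,"gripper":-1},
  {"dx":0,"dy":0,"dz":1,"ax":0,"ay":0,"az":0,"gripper":-1},
])

```text
time: 14.25
eef_pos: [0.5042, -0.3121, 0.1613]
tcp_rot: [0.692, 0.722, 0.0, 0.002]
contact_force: [-0.5, -0.0, -1.5]
opening: 0.245
finger_force: 49.1
```

Request:
jog_arm([
  {"dx":0,"dy":0.33,"dz":0,"ax":0,"ay":0,"az":0,"gripper":-1},
  {"dx":0,"dy":0.66,"dz":0,"ax":0,"ay":0,"az":0,"gripper":-1},
  {"dx":0,"dy":1,"dz":0,"ax":0,"ay":0,"az":0,"gripper":-1},
  {"dx":0,"dy":1,"dz":0,"ax":0,"ay":0,"az":0,"gripper":-1},
])

```text
time: 14.65
eef_pos: [0.5015, -0.1866, 0.1562]
tcp_rot: [0.69, 0.724, -0.0, -0.004]
contact_force: [-0.9, -0.7, -0.2]
opening: 0.245
finger_force: 49.1
```

Request:
jog_arm([
  {"dx":0.1,"dy":0.33,"dz":0,"ax":0,"ay":0,"az":0,"gripper":-1},
  {"dx":0.2,"dy":0.66,"dz":0,"ax":0,"ay":0,"az":0,"gripper":-1},
  {"dx":0.33,"dy":1,"dz":0,"ax":0,"ay":0,"az":0,"gripper":-1},
  {"dx":0.33,"dy":1,"dz":0,"ax":0,"ay":0,"az":0,"gripper":-1},
])

```text
time: 15.05
eef_pos: [0.5432, -0.0679, 0.1575]
tcp_rot: [0.69, 0.724, -0.0, -0.002]
contact_force: [-0.1, 0.4, -0.7]
opening: 0.242
finger_force: 49.1
```

Request:
jog_arm([
  {"dx":0,"dy":0.33,"dz":0,"ax":0,"ay":0,"az":0,"gripper":-1},
  {"dx":0,"dy":0.66,"dz":0,"ax":0,"ay":0,"az":0,"gripper":-1},
  {"dx":0,"dy":1,"dz":0,"ax":0,"ay":0,"az":0,"gripper":-1},
  {"dx":0,"dy":1,"dz":0,"ax":0,"ay":0,"az":0,"gripper":-1},
])

```text
time: 15.45
eef_pos: [0.542, 0.0512, 0.1575]
tcp_rot: [0.69, 0.724, -0.001, -0.002]
contact_force: [-0.8, -0.7, -1.2]
opening: 0.241
finger_force: 49.1
```

Request:
jog_arm([
  {"dx":0,"dy":0.22,"dz":0,"ax":0,"ay":0,"az":0,"gripper":-1},
  {"dx":0,"dy":0.22,"dz":-0.2,"ax":0,"ay":0,"az":0,"gripper":-1},
  {"dx":0,"dy":0.22,"dz":-0.5,"ax":0,"ay":0,"az":0,"gripper":-1},
  {"dx":0,"dy":0.22,"dz":-0.74,"ax":0,"ay":0,"az":0,"gripper":-1},
  {"dx":0,"dy":0.22,"dz":-0.74,"ax":0,"ay":0,"az":0,"gripper":-1},
  {"dx":0,"dy":0.22,"dz":-0.74,"ax":0,"ay":0,"az":0,"gripper":-1},
])

```text
time: 16.05
eef_pos: [0.5428, 0.0738, 0.0698]
tcp_rot: [0.692, 0.722, -0.001, -0.001]
contact_force: [0.8, -0.6, 0.3]
opening: 0.242
finger_force: 51.9
```

Request:
jog_arm([
  {"dx":0,"dy":0,"dz":0,"ax":0,"ay":0,"az":0,"gripper":0.0},
  {"dx":0,"dy":0,"dz":0,"ax":0,"ay":0,"az":0,"gripper":0.0},
  {"dx":0,"dy":0,"dz":0,"ax":0,"ay":0,"az":0,"gripper":0.0},
  {"dx":0,"dy":0,"dz":0.3,"ax":0,"ay":0,"az":0,"gripper":0.1},
  {"dx":0,"dy":0,"dz":0.6,"ax":0,"ay":0,"az":0,"gripper":0.1},
  {"dx":0,"dy":0,"dz":1,"ax":0,"ay":0,"az":0,"gripper":0.1},
  {"dx":0,"dy":0,"dz":1,"ax":0,"ay":0,"az":0,"gripper":0.1},
])

```text
time: 16.75
eef_pos: [0.5478, 0.075, 0.1996]
tcp_rot: [0.691, 0.722, 0.005, 0.006]
contact_force: [0.8, 0.2, 1.3]
opening: 0.549
finger_force: 0.0
```

Request:
jog_arm([
  {"dx":0,"dy":-0.4,"dz":0,"ax":0,"ay":0,"az":0,"gripper":0.1},
  {"dx":0,"dy":-0.8,"dz":0,"ax":0,"ay":0,"az":0,"gripper":0.1},
  {"dx":0,"dy":-1,"dz":0,"ax":0,"ay":0,"az":0,"gripper":0.1},
])

```text
time: 17.05
eef_pos: [0.5433, -0.0475, 0.1913]
tcp_rot: [0.692, 0.722, 0.0, 0.001]
contact_force: [-0.1, -0.1, -0.3]
opening: 0.549
finger_force: 0.0
```

Request:
jog_arm([
  {"dx":-0.1,"dy":-0.4,"dz":0,"ax":0,"ay":0,"az":0,"gripper":0.1},
  {"dx":-0.2,"dy":-0.8,"dz":0,"ax":0,"ay":0,"az":0,"gripper":0.1},
  {"dx":-0.3,"dy":-1,"dz":0,"ax":0,"ay":0,"az":0,"gripper":0.1},
])

```text
time: 17.35
eef_pos: [0.5068, -0.1681, 0.1911]
tcp_rot: [0.692, 0.722, -0.0, 0.001]
contact_force: [0.6, -0.5, 0.4]
opening: 0.549
finger_force: 0.0
```

Request:
jog_arm([
  {"dx":-0.1,"dy":-0.4,"dz":0,"ax":0,"ay":0,"az":0,"gripper":0.1},
  {"dx":-0.2,"dy":-0.8,"dz":0,"ax":0,"ay":0,"az":0,"gripper":0.1},
  {"dx":-0.3,"dy":-1,"dz":0,"ax":0,"ay":0,"az":0,"gripper":0.1},
])

```text
time: 17.65
eef_pos: [0.4706, -0.2884, 0.1913]
tcp_rot: [0.692, 0.722, -0.0, 0.001]
contact_force: [1.0, 1.0, -0.7]
opening: 0.549
finger_force: 0.0
```

Request:
jog_arm([
  {"dx":-0.3,"dy":-0.4,"dz":0,"ax":0,"ay":0,"az":0,"gripper":0.1},
  {"dx":-0.3,"dy":-0.6,"dz":-0.3,"ax":0,"ay":0,"az":0,"gripper":0.1},
  {"dx":-0.3,"dy":-0.6,"dz":-0.5,"ax":0,"ay":0,"az":0,"gripper":0.1},
  {"dx":-0.3,"dy":-0.6,"dz":-0.5,"ax":0,"ay":0,"az":0,"gripper":0.1},
])

```text
time: 18.05
eef_pos: [0.4328, -0.3559, 0.1267]
tcp_rot: [0.692, 0.722, 0.0, -0.004]
contact_force: [-0.8, 0.8, -0.4]
opening: 0.549
finger_force: 0.0
```

```bash
python3 - <<'E'
from h import *
s=get_state();print(s['time'],s['eef_pos'],s['tcp_rot'])
for n in('wrist','top'): print(n); blobs(grab(n))
c=load('top'); blobs(c,.03,.078,(.49,.61,-.02,.17))
E
```

```text
18.05 [ 0.4328 -0.3559  0.1267] [ 0.6923  0.7216  0.0004 -0.0039]
wrist
1938 px [225  52  49  51] mid [ 0.4274 -0.2607  0.0375] ext [0.0314 0.0307 0.0467] top 0.05943507865720807
529 px [242 184  24  33] mid [ 0.4346 -0.3536  0.0318] ext [0.021  0.0173 0.0355] top 0.0487520773162225
top
15 px [346 212   5   5] mid [ 0.4388 -0.3502  0.0281] ext [0.0121 0.0127 0.0279] top 0.0402370807849183
104 px [314 214  13  10] mid [ 0.4266 -0.2603  0.0394] ext [0.0268 0.0297 0.0503] top 0.06198937187208105
50 px [203 177   9   9] mid [0.5425 0.0752 0.0488] ext [0.0243 0.0246 0.0374] top 0.06580579752028771
48 px [217 177   9   8] mid [0.5435 0.0332 0.0488] ext [0.0215 0.0244 0.0374] top 0.06709457763934815
```

Both dies stand in the well. Third die next.

Request:
jog_arm([
  {"dx":0.01,"dy":0,"dz":-0.3,"ax":0,"ay":0,"az":0,"gripper":0.1},
  {"dx":0.01,"dy":0,"dz":-0.6,"ax":0,"ay":0,"az":0,"gripper":0.1},
  {"dx":0.01,"dy":0,"dz":-0.74,"ax":0,"ay":0,"az":0,"gripper":0.1},
  {"dx":0.01,"dy":0,"dz":-0.74,"ax":0,"ay":0,"az":0,"gripper":0.1},
  {"dx":0.01,"dy":0,"dz":-0.74,"ax":0,"ay":0,"az":0,"gripper":-1},
  {"dx":0.01,"dy":0,"dz":-0.74,"ax":0,"ay":0,"az":0,"gripper":-1},
  {"dx":0.01,"dy":0,"dz":-0.74,"ax":0,"ay":0,"az":0,"gripper":-1},
  {"dx":0.01,"dy":0,"dz":-0.74,"ax":0,"ay":0,"az":0,"gripper":-1},
  {"dx":0.01,"dy":0,"dz":-0.74,"ax":0,"ay":0,"az":0,"gripper":-1},
], force=50)

```text
time: 19.05
eef_pos: [0.438, -0.3584, 0.0445]
tcp_rot: [0.692, 0.722, 0.0, 0.003]
contact_force: [0.6, 1.2, 6.7]
opening: 0.246
finger_force: 49.2
```

Request:
jog_arm([
  {"dx":0,"dy":0,"dz":0.3,"ax":0,"ay":0,"az":0,"gripper":-1},
  {"dx":0,"dy":0,"dz":0.6,"ax":0,"ay":0,"az":0,"gripper":-1},
  {"dx":0,"dy":0,"dz":1,"ax":0,"ay":0,"az":0,"gripper":-1},
  {"dx":0,"dy":0,"dz":1,"ax":0,"ay":0,"az":0,"gripper":-1},
  {"dx":0,"dy":0,"dz":1,"ax":0,"ay":0,"az":0,"gripper":-1},
])

```text
time: 19.55
eef_pos: [0.437, -0.3578, 0.1639]
tcp_rot: [0.692, 0.722, -0.0, 0.002]
contact_force: [0.2, 0.2, 0.0]
opening: 0.242
finger_force: 49.0
```

Request:
jog_arm([
  {"dx":0.2,"dy":0.33,"dz":0.1,"ax":0,"ay":0,"az":0,"gripper":-1},
  {"dx":0.4,"dy":0.66,"dz":0.1,"ax":0,"ay":0,"az":0,"gripper":-1},
  {"dx":0.5,"dy":1,"dz":0.1,"ax":0,"ay":0,"az":0,"gripper":-1},
  {"dx":0.5,"dy":1,"dz":0.1,"ax":0,"ay":0,"az":0,"gripper":-1},
])

```text
time: 19.95
eef_pos: [0.4961, -0.2321, 0.1711]
tcp_rot: [0.69, 0.724, 0.0, -0.003]
contact_force: [0.7, 0.1, -0.8]
opening: 0.248
finger_force: 49.1
```

Request:
jog_arm([
  {"dx":0.15,"dy":0.33,"dz":0,"ax":0,"ay":0,"az":0,"gripper":-1},
  {"dx":0.3,"dy":0.66,"dz":0,"ax":0,"ay":0,"az":0,"gripper":-1},
  {"dx":0.4,"dy":1,"dz":0,"ax":0,"ay":0,"az":0,"gripper":-1},
  {"dx":0.4,"dy":1,"dz":0,"ax":0,"ay":0,"az":0,"gripper":-1},
])

```text
time: 20.35
eef_pos: [0.544, -0.1134, 0.1716]
tcp_rot: [0.69, 0.724, -0.0, -0.002]
contact_force: [-0.3, -0.2, -1.2]
opening: 0.243
finger_force: 49.1
```

Request:
jog_arm([
  {"dx":0,"dy":0.33,"dz":0,"ax":0,"ay":0,"az":0,"gripper":-1},
  {"dx":0,"dy":0.66,"dz":0,"ax":0,"ay":0,"az":0,"gripper":-1},
  {"dx":0,"dy":1,"dz":0,"ax":0,"ay":0,"az":0,"gripper":-1},
  {"dx":0,"dy":1,"dz":0,"ax":0,"ay":0,"az":0,"gripper":-1},
])

```text
time: 20.75
eef_pos: [0.543, 0.0055, 0.1719]
tcp_rot: [0.69, 0.724, -0.001, -0.002]
contact_force: [-0.4, -0.5, -0.9]
opening: 0.243
finger_force: 49.1
```

Request:
jog_arm([
  {"dx":0,"dy":0.33,"dz":0,"ax":0,"ay":0,"az":0,"gripper":-1},
  {"dx":0,"dy":0.66,"dz":0,"ax":0,"ay":0,"az":0,"gripper":-1},
  {"dx":0,"dy":0.92,"dz":0,"ax":0,"ay":0,"az":0,"gripper":-1},
  {"dx":0,"dy":0.92,"dz":0,"ax":0,"ay":0,"az":0,"gripper":-1},
])

```text
time: 21.15
eef_pos: [0.5438, 0.1144, 0.1724]
tcp_rot: [0.691, 0.723, -0.001, -0.001]
contact_force: [0.7, -0.3, -0.1]
opening: 0.245
finger_force: 49.1
```

Request:
jog_arm([
  {"dx":0,"dy":0,"dz":-0.2,"ax":0,"ay":0,"az":0,"gripper":-1},
  {"dx":0,"dy":0,"dz":-0.5,"ax":0,"ay":0,"az":0,"gripper":-1},
  {"dx":0,"dy":0,"dz":-0.83,"ax":0,"ay":0,"az":0,"gripper":-1},
  {"dx":0,"dy":0,"dz":-0.83,"ax":0,"ay":0,"az":0,"gripper":-1},
  {"dx":0,"dy":0,"dz":-0.83,"ax":0,"ay":0,"az":0,"gripper":-1},
])

```text
time: 21.65
eef_pos: [0.544, 0.1118, 0.0735]
tcp_rot: [0.692, 0.722, -0.001, -0.001]
contact_force: [0.6, -0.5, 0.4]
opening: 0.246
finger_force: 52.2
```

Request:
jog_arm([
  {"dx":0,"dy":0,"dz":0,"ax":0,"ay":0,"az":0,"gripper":0.0},
  {"dx":0,"dy":0,"dz":0,"ax":0,"ay":0,"az":0,"gripper":0.0},
  {"dx":0,"dy":0,"dz":0,"ax":0,"ay":0,"az":0,"gripper":0.0},
  {"dx":0,"dy":0,"dz":0.3,"ax":0,"ay":0,"az":0,"gripper":0.1},
  {"dx":0,"dy":0,"dz":0.6,"ax":0,"ay":0,"az":0,"gripper":0.1},
  {"dx":0,"dy":0,"dz":1,"ax":0,"ay":0,"az":0,"gripper":0.1},
  {"dx":0,"dy":0,"dz":1,"ax":0,"ay":0,"az":0,"gripper":0.1},
])

```text
time: 22.35
eef_pos: [0.549, 0.1137, 0.2035]
tcp_rot: [0.691, 0.722, 0.006, 0.006]
contact_force: [1.1, -0.4, 0.7]
opening: 0.551
finger_force: 0.0
```

Request:
jog_arm([
  {"dx":0,"dy":-0.3,"dz":0.3,"ax":0,"ay":0,"az":0,"gripper":-1},
  {"dx":0,"dy":-0.3,"dz":0.6,"ax":0,"ay":0,"az":0,"gripper":-1},
  {"dx":0,"dy":-0.3,"dz":0.6,"ax":0,"ay":0,"az":0,"gripper":-1},
  {"dx":0,"dy":-0.3,"dz":0.6,"ax":0,"ay":0,"az":0,"gripper":-1},
])

```text
time: 22.75
eef_pos: [0.5449, 0.0774, 0.2677]
tcp_rot: [0.692, 0.722, 0.001, 0.001]
contact_force: [0.3, 1.1, -0.2]
opening: 0.001
finger_force: 0.0
```

```bash
python3 - <<'E'
from h import *
s=get_state();print(s['time'],s['eef_pos'],s['tcp_rot'])
c=grab('top'); blobs(c,.03,.078,(.49,.61,-.02,.18)); blobs(c)
print('w');w=grab('wrist');blobs(w,.03,.078,(.49,.61,-.02,.18))
for k in('top','wrist'):
  c=load(k);P=cloud(c);f=c['frame'].astype(int);m=(f[...,0]>f[...,2]+60)&(f[...,0]>f[...,1]+40)&(P[...,2]>.17)&(P[...,2]<.2)
  if m.any(): Q=P[m];print(k,m.sum(),Q.mean(0),Q.min(0),Q.max(0))
cv2.imwrite('pics/w5.png',cv2.resize(w['frame'],(800,600)))
E
```

```text
22.75 [0.5449 0.0774 0.2677] [0.6916 0.7223 0.0012 0.0013]
51 px [218 178  10   9] mid [0.539  0.0288 0.0494] ext [0.0239 0.0266 0.0385] top 0.06540222867473666
105 px [314 214  13  10] mid [ 0.4265 -0.2605  0.0398] ext [0.0269 0.0296 0.0493] top 0.06118237294869262
w
29 px [206  79  15   4] mid [0.4959 0.1797 0.0519] ext [0.0111 0.0005 0.0412] top 0.07227267689560733
248 px [245 129  18  18] mid [0.5453 0.1147 0.0512] ext [0.0219 0.0217 0.0411] top 0.0710709247096612
260 px [243 160  17  21] mid [0.5439 0.0753 0.0476] ext [0.0215 0.0186 0.0343] top 0.06388990309086681
267 px [242 190  17  22] mid [0.5444 0.0336 0.0474] ext [0.022  0.0194 0.0345] top 0.06388629248595719
114 px [206 214   6  32] mid [ 0.4908 -0.0059  0.0542] ext [0.0015 0.0277 0.0472] top 0.07686547735722063
467 px [264 229  36  21] mid [ 0.5878 -0.0166  0.054 ] ext [0.0441 0.006  0.0479] top 0.07661964674148752
258 px [213 230  27  17] mid [ 0.5134 -0.0189  0.0539] ext [0.0363 0.0021 0.0474] top 0.07429415352527521
top 213 [0.6847 0.0346 0.1861] [ 0.5087 -0.4952  0.1736] [1.0267 0.2481 0.1999]
wrist 388 [0.5727 0.2198 0.1821] [0.5602 0.2159 0.1718] [0.5855 0.2235 0.1857]
```

View pics/w5.png

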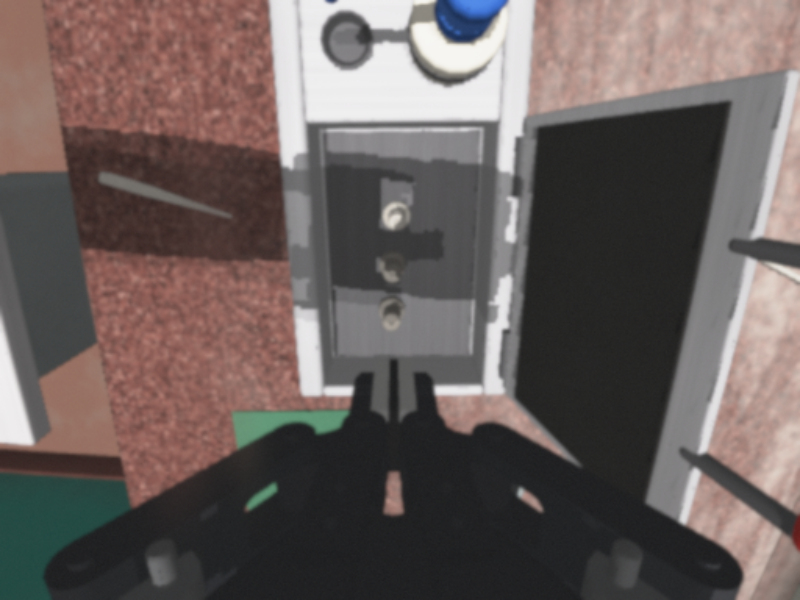

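All three dies stand in the well, at (395,215), (392,266) and (391,313), with the lid open. Next is the pump head's exact position.

```bash
python3 - <<'E'
from h import *
c=load('top');P=cloud(c);f=c['frame'].astype(int);m=(f[...,0]>f[...,2]+50)&(P[...,2]>.15)&(P[...,2]<.21)&(P[...,0]>.5)&(P[...,0]<.65)&(P[...,1]>.18)&(P[...,1]<.29)
Q=P[m];print(m.sum(),Q.mean(0),Q.min(0),Q.max(0)); H=Q[Q[:,0]>.55]; print(len(H),np.median(H,0),(H.min(0)+H.max(0))/2,np.ptp(H,axis=0))
E
```

```text
168 [0.5586 0.231  0.1804] [0.5063 0.2181 0.1503] [0.5857 0.2481 0.1889]
120 [0.5719 0.2313 0.1827] [0.5683 0.2331 0.1696] [0.0348 0.03   0.0386]
```

Request:
jog_arm([
  {"dx":0.1,"dy":0.4,"dz":0,"ax":0,"ay":0,"az":0,"gripper":-1},
  {"dx":0.22,"dy":0.8,"dz":0,"ax":0,"ay":0,"az":0,"gripper":-1},
  {"dx":0.22,"dy":1,"dz":0,"ax":0,"ay":0,"az":0,"gripper":-1},
  {"dx":0.22,"dy":1,"dz":0,"ax":0,"ay":0,"az":0,"gripper":-1},
])

```text
time: 23.25
eef_pos: [0.5696, 0.2004, 0.2635]
tcp_rot: [0.69, 0.724, -0.001, -0.001]
contact_force: [0.2, 0.5, -0.5]
opening: -0.003
finger_force: 0.0
```

Request:
jog_arm([
  {"dx":0,"dy":0.29,"dz":-0.2,"ax":0,"ay":0,"az":0,"gripper":-1},
  {"dx":0,"dy":0.29,"dz":-0.4,"ax":0,"ay":0,"az":0,"gripper":-1},
  {"dx":0,"dy":0.29,"dz":-0.4,"ax":0,"ay":0,"az":0,"gripper":-1},
  {"dx":0,"dy":0.29,"dz":-0.4,"ax":0,"ay":0,"az":0,"gripper":-1},
])

```text
time: 23.65
eef_pos: [0.5701, 0.2313, 0.2168]
tcp_rot: [0.692, 0.722, -0.001, -0.001]
contact_force: [-0.0, 0.5, 1.2]
opening: 0.003
finger_force: 0.0
```

Request:
jog_arm([
  {"dx":0,"dy":0,"dz":-0.08,"ax":0,"ay":0,"az":0,"gripper":-1},
  {"dx":0,"dy":0,"dz":-0.14,"ax":0,"ay":0,"az":0,"gripper":-1},
  {"dx":0,"dy":0,"dz":-0.18,"ax":0,"ay":0,"az":0,"gripper":-1},
  {"dx":0,"dy":0,"dz":-0.2,"ax":0,"ay":0,"az":0,"gripper":-1},
  {"dx":0,"dy":0,"dz":-0.2,"ax":0,"ay":0,"az":0,"gripper":-1},
  {"dx":0,"dy":0,"dz":-0.2,"ax":0,"ay":0,"az":0,"gripper":-1},
])

```text
time: 24.25
eef_pos: [0.5721, 0.2317, 0.1964]
tcp_rot: [0.692, 0.722, 0.001, 0.001]
contact_force: [-0.1, -1.2, 6.0]
opening: 0.003
finger_force: 3.2
```

Request:
jog_arm([
  {"dx":0,"dy":0,"dz":-0.03,"ax":0,"ay":0,"az":0,"gripper":-1},
  {"dx":0,"dy":0,"dz":-0.05,"ax":0,"ay":0,"az":0,"gripper":-1},
  {"dx":0,"dy":0,"dz":-0.05,"ax":0,"ay":0,"az":0,"gripper":-1},
  {"dx":0,"dy":0,"dz":-0.05,"ax":0,"ay":0,"az":0,"gripper":-1},
  {"dx":0,"dy":0,"dz":-0.05,"ax":0,"ay":0,"az":0,"gripper":-1},
])

```text
time: 24.75
eef_pos: [0.5725, 0.2318, 0.1958]
tcp_rot: [0.691, 0.722, 0.001, 0.002]
contact_force: [-8.4, -3.8, 23.4]
opening: 0.0
finger_force: 11.7
```

The pump hit its stop (23 N). Now I lift off and go over the lid bar.

Request:
jog_arm([
  {"dx":0,"dy":0,"dz":0.3,"ax":0,"ay":0,"az":0,"gripper":-1},
  {"dx":0,"dy":0,"dz":0.6,"ax":0,"ay":0,"az":0,"gripper":-1},
  {"dx":0,"dy":0,"dz":1,"ax":0,"ay":0,"az":0,"gripper":-1},
  {"dx":0,"dy":0,"dz":1,"ax":0,"ay":0,"az":0,"gripper":-1},
])

```text
time: 25.15
eef_pos: [0.5736, 0.2327, 0.3173]
tcp_rot: [0.692, 0.722, 0.006, 0.004]
contact_force: [0.7, -0.1, 0.4]
opening: -0.001
finger_force: 0.0
```

Request:
jog_arm([
  {"dx":0,"dy":-0.3,"dz":0.4,"ax":0,"ay":0,"az":0,"gripper":0.1},
  {"dx":0,"dy":-0.6,"dz":0.65,"ax":0,"ay":0,"az":0,"gripper":0.1},
  {"dx":0.4,"dy":-1,"dz":0.65,"ax":0,"ay":0,"az":0,"gripper":0.1},
  {"dx":0.8,"dy":-1,"dz":0.65,"ax":0,"ay":0,"az":0,"gripper":0.1},
  {"dx":0.92,"dy":-1,"dz":0.65,"ax":0,"ay":0,"az":0,"gripper":0.1},
  {"dx":0.92,"dy":-1,"dz":0.65,"ax":0,"ay":0,"az":0,"gripper":0.1},
])

```text
time: 25.75
eef_pos: [0.6833, 0.1103, 0.383]
tcp_rot: [0.693, 0.721, -0.001, -0.001]
contact_force: [0.1, 1.0, -0.6]
opening: 0.551
finger_force: 0.0
```

```bash
python3 - <<'E'
from h import *
s=get_state();print(s['time'],s['eef_pos'])
for k in('wrist','scene','top'):
  c=grab(k);P=cloud(c);f=c['frame'].astype(int);m=(f[...,2]>f[...,1]+50)&(f[...,2]>f[...,0]+50)&(P[...,2]>.26)&(P[...,2]<.32)&(P[...,0]>.6)&(P[...,0]<.75)
  if m.sum()>3: Q=P[m];print(k,m.sum(),Q.mean(0),Q.min(0),Q.max(0))
c=load('top');P=cloud(c);f=c['frame'].astype(int);m=(f[...,0]>f[...,2]+50)&(P[...,2]>.15)&(P[...,2]<.21)&(P[...,0]>.55)&(P[...,0]<.65)&(P[...,1]>.18)&(P[...,1]<.29)
if m.any(): print('pump z',np.median(P[m],0))
E
```

```text
25.75 [0.6833 0.1103 0.383 ]
wrist 1346 [0.6833 0.0935 0.2878] [0.6762 0.0399 0.26  ] [0.6913 0.1408 0.2911]
scene 74 [0.6795 0.0764 0.2842] [0.6741 0.0377 0.2784] [0.6873 0.1309 0.2875]
top 113 [0.6824 0.0666 0.2874] [0.6763 0.0396 0.2773] [0.6904 0.0933 0.2931]
```

Request:
jog_arm([
  {"dx":0,"dy":-0.18,"dz":0,"ax":0,"ay":0,"az":0,"gripper":0.1},
  {"dx":0,"dy":-0.18,"dz":-0.3,"ax":0,"ay":0,"az":0,"gripper":0.1},
  {"dx":0,"dy":-0.18,"dz":-0.6,"ax":0,"ay":0,"az":0,"gripper":0.1},
  {"dx":0,"dy":-0.18,"dz":-0.75,"ax":0,"ay":0,"az":0,"gripper":0.1},
  {"dx":0,"dy":-0.18,"dz":-0.75,"ax":0,"ay":0,"az":0,"gripper":0.1},
])

```text
time: 26.4
eef_pos: [0.6783, 0.0914, 0.292]
tcp_rot: [0.691, 0.723, -0.003, -0.003]
contact_force: [0.4, -0.3, 0.4]
opening: 0.55
finger_force: 0.0
```

Request:
jog_arm([
  {"dx":0,"dy":0,"dz":0,"ax":0,"ay":0,"az":0,"gripper":-1},
  {"dx":0,"dy":0,"dz":0,"ax":0,"ay":0,"az":0,"gripper":-1},
  {"dx":0,"dy":0,"dz":0,"ax":0,"ay":0,"az":0,"gripper":-1},
  {"dx":0,"dy":0,"dz":0,"ax":0,"ay":0,"az":0,"gripper":-1},
  {"dx":0,"dy":0,"dz":0,"ax":0,"ay":0,"az":0,"gripper":-1},
], force=40)

```text
time: 26.9
eef_pos: [0.6824, 0.0909, 0.2991]
tcp_rot: [0.691, 0.722, 0.002, 0.002]
contact_force: [1.8, 1.6, 5.8]
opening: 0.122
finger_force: 39.3
```

Request:
jog_arm([
  {"dx":-0.1,"dy":-0.004,"dz":0.02,"ax":0,"ay":0,"az":0,"gripper":-1},
  {"dx":-0.201,"dy":-0.009,"dz":0.039,"ax":0,"ay":0,"az":0,"gripper":-1},
  {"dx":-0.371,"dy":-0.016,"dz":0.052,"ax":0,"ay":0,"az":0,"gripper":-1},
  {"dx":-0.542,"dy":-0.023,"dz":0.049,"ax":0,"ay":0,"az":0,"gripper":-1},
  {"dx":-0.711,"dy":-0.031,"dz":0.028,"ax":0,"ay":0,"az":0,"gripper":-1},
  {"dx":-0.878,"dy":-0.038,"dz":-0.009,"ax":0,"ay":0,"az":0,"gripper":-1},
])

```text
time: 27.5
eef_pos: [0.5762, 0.0855, 0.2967]
tcp_rot: [0.692, 0.722, 0.001, 0.002]
contact_force: [-2.1, 0.8, 11.0]
opening: 0.121
finger_force: 42.4
```

Request:
jog_arm([
  {"dx":-0.162,"dy":-0.007,"dz":-0.054,"ax":0,"ay":0,"az":0,"gripper":-1},
  {"dx":-0.318,"dy":-0.014,"dz":-0.124,"ax":0,"ay":0,"az":0,"gripper":-1},
  {"dx":-0.466,"dy":-0.02,"dz":-0.209,"ax":0,"ay":0,"az":0,"gripper":-1},
  {"dx":-0.605,"dy":-0.026,"dz":-0.308,"ax":0,"ay":0,"az":0,"gripper":-1},
  {"dx":-0.733,"dy":-0.032,"dz":-0.421,"ax":0,"ay":0,"az":0,"gripper":-1},
  {"dx":-0.849,"dy":-0.037,"dz":-0.546,"ax":0,"ay":0,"az":0,"gripper":-1},
  {"dx":-0.953,"dy":-0.041,"dz":-0.682,"ax":0,"ay":0,"az":0,"gripper":-1},
])

```text
time: 28.2
eef_pos: [0.4617, 0.0802, 0.2131]
tcp_rot: [0.691, 0.722, 0.001, 0.002]
contact_force: [6.8, -2.6, -2.9]
opening: 0.119
finger_force: 40.6
```

Request:
jog_arm([
  {"dx":-0.089,"dy":-0.004,"dz":-0.145,"ax":0,"ay":0,"az":0,"gripper":-1},
  {"dx":-0.163,"dy":-0.007,"dz":-0.299,"ax":0,"ay":0,"az":0,"gripper":-1},
  {"dx":-0.222,"dy":-0.01,"dz":-0.459,"ax":0,"ay":0,"az":0,"gripper":-1},
  {"dx":-0.264,"dy":-0.011,"dz":-0.625,"ax":0,"ay":0,"az":0,"gripper":-1},
  {"dx":-0.29,"dy":-0.012,"dz":-0.794,"ax":0,"ay":0,"az":0,"gripper":-1},
  {"dx":-0.29,"dy":-0.012,"dz":-0.85,"ax":0,"ay":0,"az":0,"gripper":-1},
  {"dx":-0.29,"dy":-0.012,"dz":-0.85,"ax":0,"ay":0,"az":0,"gripper":-1},
])

```text
time: 28.9
eef_pos: [0.4279, 0.0788, 0.1108]
tcp_rot: [0.691, 0.722, 0.001, 0.002]
contact_force: [4.2, -2.3, -0.9]
opening: 0.118
finger_force: 39.5
```

Request:
jog_arm([
  {"dx":0,"dy":0,"dz":-0.07,"ax":0,"ay":0,"az":0,"gripper":-1},
  {"dx":0,"dy":0,"dz":-0.07,"ax":0,"ay":0,"az":0,"gripper":-0.2},
  {"dx":0,"dy":0,"dz":-0.07,"ax":0,"ay":0,"az":0,"gripper":-0.2},
  {"dx":0,"dy":0,"dz":-0.07,"ax":0,"ay":0,"az":0,"gripper":-0.2},
  {"dx":0,"dy":0,"dz":0.3,"ax":0,"ay":0,"az":0,"gripper":-0.2},
  {"dx":0,"dy":0,"dz":0.6,"ax":0,"ay":0,"az":0,"gripper":-0.2},
  {"dx":0,"dy":0,"dz":1,"ax":0,"ay":0,"az":0,"gripper":-0.2},
  {"dx":0,"dy":0,"dz":1,"ax":0,"ay":0,"az":0,"gripper":-0.2},
])

```text
time: 29.7
eef_pos: [0.4303, 0.0798, 0.2388]
tcp_rot: [0.691, 0.722, 0.005, 0.005]
contact_force: [0.3, 0.8, 0.1]
opening: 0.402
finger_force: 0.0
```

Request:
jog_arm([
  {"dx":0.33,"dy":-0.33,"dz":0,"ax":0,"ay":0,"az":0,"gripper":-1},
  {"dx":0.66,"dy":-0.66,"dz":0,"ax":0,"ay":0,"az":0,"gripper":-1},
  {"dx":0.8,"dy":-1,"dz":0,"ax":0,"ay":0,"az":0,"gripper":-1},
  {"dx":0.8,"dy":-1,"dz":0,"ax":0,"ay":0,"az":0,"gripper":-1},
])

```text
time: 30.1
eef_pos: [0.5243, -0.0441, 0.2306]
tcp_rot: [0.693, 0.721, -0.0, 0.0]
contact_force: [0.0, -0.4, -0.1]
opening: -0.002
finger_force: 0.0
```

```bash
python3 - <<'E'
from h import *
s=get_state();print(s['time'],s['eef_pos'],s['tcp_rot'])
c=grab('top');w=grab('wrist');P=cloud(c);f=c['frame'].astype(int)
m=(f[...,2]>f[...,1]+50)&(f[...,2]>f[...,0]+50)&(P[...,2]>.06)&(P[...,2]<.2)&(P[...,0]<.48)&(P[...,1]>0)
if m.any(): print('bar',m.sum(),P[m].mean(0),P[m].max(0))
m=(f[...,0]>f[...,2]+50)&(P[...,2]>.15)&(P[...,2]<.21)&(P[...,0]>.55)&(P[...,0]<.65)&(P[...,1]>.18)&(P[...,1]<.29)
if m.any(): print('pump z',np.median(P[m],0))
cv2.imwrite('pics/w6.png',cv2.resize(w['frame'],(800,600)))
E
```

```text
30.1 [ 0.5243 -0.0441  0.2306] [ 0.693   0.7209 -0.0004  0.0003]
bar 69 [0.4251 0.1049 0.0892] [0.4328 0.1256 0.0948]
pump z [0.5696 0.2311 0.1828]
```

View pics/w6.png

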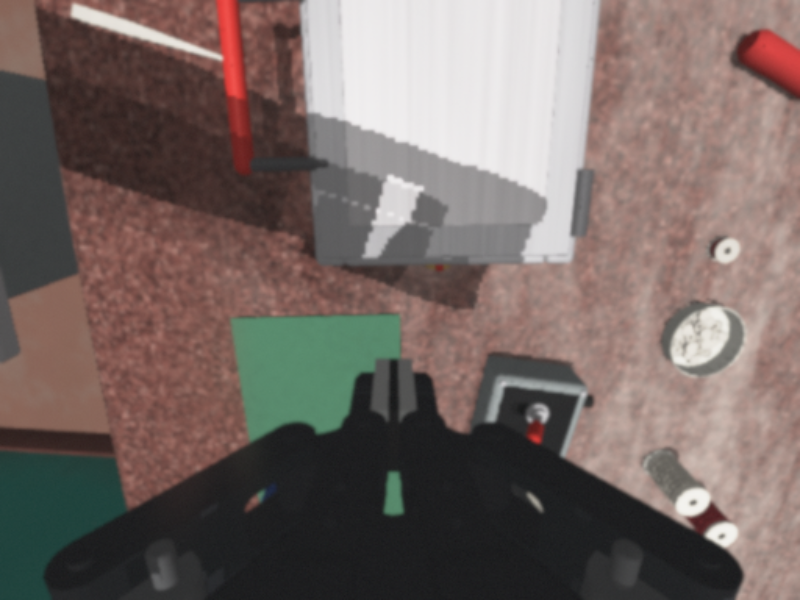

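The lid is shut (bar top at z 0.089, as at the start) and the pump is back up. Moving to look at the toggles from near, with the jaws turned to the box.

Request:
jog_arm([
  {"dx":0.2,"dy":-0.33,"dz":0,"ax":0,"ay":0,"az":-0.083,"gripper":-1},
  {"dx":0.4,"dy":-0.66,"dz":0,"ax":0,"ay":0,"az":-0.083,"gripper":-1},
  {"dx":0.6,"dy":-1,"dz":0,"ax":0,"ay":0,"az":-0.083,"gripper":-1},
  {"dx":0.6,"dy":-1,"dz":0,"ax":0,"ay":0,"az":-0.083,"gripper":-1},
])

```text
time: 30.6
eef_pos: [0.5957, -0.1628, 0.2303]
tcp_rot: [0.738, 0.675, -0.0, 0.0]
contact_force: [0.0, 0.6, -0.1]
opening: 0.001
finger_force: 0.0
```

Request:
jog_arm([
  {"dx":0,"dy":-0.33,"dz":0,"ax":0,"ay":0,"az":0,"gripper":-1},
  {"dx":0,"dy":-0.66,"dz":0,"ax":0,"ay":0,"az":0,"gripper":-1},
  {"dx":0,"dy":-0.97,"dz":0,"ax":0,"ay":0,"az":0,"gripper":-1},
  {"dx":0,"dy":-0.97,"dz":0,"ax":0,"ay":0,"az":0,"gripper":-1},
  {"dx":0,"dy":-0.97,"dz":0,"ax":0,"ay":0,"az":0,"gripper":-1},
])

```text
time: 31.1
eef_pos: [0.5941, -0.2751, 0.2306]
tcp_rot: [0.737, 0.676, 0.0, -0.001]
contact_force: [-0.2, 0.3, 0.2]
opening: -0.002
finger_force: 0.0
```

```bash
python3 - <<'E'
from h import *
s=get_state();print(s['time'],s['eef_pos'],s['tcp_rot'])
w=grab('wrist')
cv2.imwrite('pics/w7.png',cv2.resize(w['frame'],(800,600)))
E
```

```text
31.1 [ 0.5941 -0.2751  0.2306] [ 0.7371  0.6757  0.0002 -0.0011]
```

View pics/w7.png

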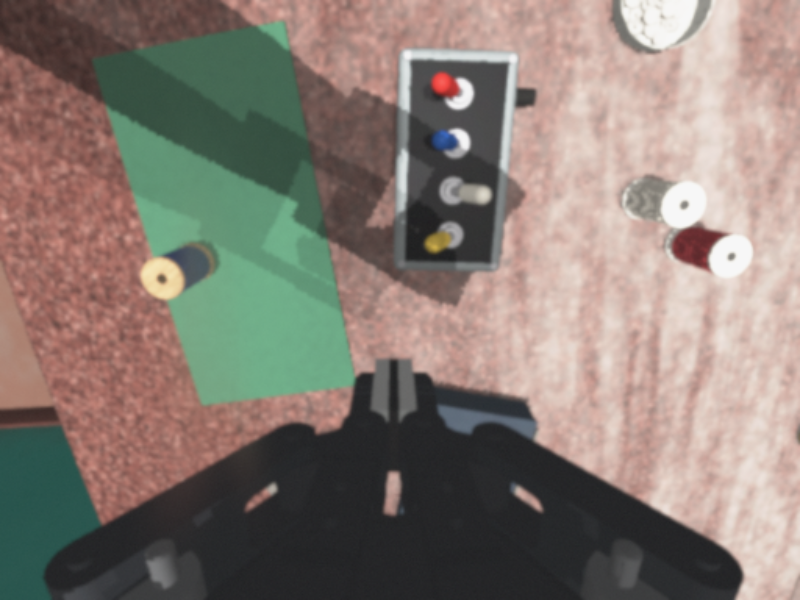

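The toggles show clearly: red tip (440,84), blue (440,141), white (482,194), yellow (434,243). Their collars are at (459,94), (457,143), (451,190) and (450,235).

```bash
python3 - <<'E'
from h import *
w=load('wrist');s=1.5625
for n,t,c in[('red',(440,84),(459,94)),('blue',(440,141),(457,143)),('white',(482,194),(451,190)),('yel',(434,243),(450,235))]:
    print(n,atz(w,t[0]/s,t[1]/s,.083),pt(w,t[0]/s,t[1]/s),'collar',atz(w,c[0]/s,c[1]/s,.048))
for u,v in[(404,52),(516,55),(497,267),(399,266)]: print(atz(w,u/s,v/s,.045))
E
```

```text
red [ 0.6319 -0.1559  0.083 ] [ 0.6313 -0.1567  0.0883] collar [ 0.6479 -0.1574  0.048 ]
blue [ 0.6301 -0.187   0.083 ] [ 0.6293 -0.1873  0.0905] collar [ 0.6452 -0.1878  0.048 ]
white [ 0.6543 -0.22    0.083 ] [ 0.6529 -0.2194  0.0899] collar [ 0.6397 -0.2184  0.048 ]
yel [ 0.623  -0.2479  0.083 ] [ 0.6225 -0.2467  0.0895] collar [ 0.6376 -0.2498  0.048 ]
[ 0.6142 -0.129   0.045 ]
[ 0.6864 -0.1365  0.045 ]
[ 0.6716 -0.277   0.045 ]
[ 0.5992 -0.2701  0.045 ]
```

Request:
jog_arm([
  {"dx":0,"dy":0.4,"dz":0,"ax":0,"ay":0,"az":0,"gripper":-1},
  {"dx":0,"dy":0.8,"dz":0,"ax":0,"ay":0,"az":0,"gripper":-1},
  {"dx":0,"dy":1,"dz":-0.3,"ax":0,"ay":0,"az":0,"gripper":-1},
  {"dx":0,"dy":1,"dz":-0.7,"ax":0,"ay":0,"az":0,"gripper":-1},
  {"dx":0,"dy":1,"dz":-1,"ax":0,"ay":0,"az":0,"gripper":-1},
  {"dx":0,"dy":1,"dz":-1,"ax":0,"ay":0,"az":0,"gripper":-1},
])

```text
time: 31.75
eef_pos: [0.5901, -0.1521, 0.1047]
tcp_rot: [0.736, 0.677, -0.003, -0.006]
contact_force: [-0.5, 0.6, -0.6]
opening: -0.001
finger_force: 0.0
```

Request:
jog_arm([
  {"dx":0,"dy":0.02,"dz":-0.15,"ax":0,"ay":0,"az":0,"gripper":-1},
  {"dx":0,"dy":0.02,"dz":-0.15,"ax":0,"ay":0,"az":0,"gripper":-1},
  {"dx":0,"dy":0.02,"dz":-0.15,"ax":0,"ay":0,"az":0,"gripper":-1},
])

```text
time: 32.05
eef_pos: [0.5954, -0.1539, 0.0951]
tcp_rot: [0.737, 0.676, 0.0, 0.001]
contact_force: [0.5, -0.4, 0.8]
opening: -0.001
finger_force: 0.0
```

Request:
jog_arm([
  {"dx":0.1,"dy":-0.01,"dz":0,"ax":0,"ay":0,"az":0,"gripper":-1},
  {"dx":0.18,"dy":-0.02,"dz":0,"ax":0,"ay":0,"az":0,"gripper":-1},
  {"dx":0.24,"dy":-0.02,"dz":0,"ax":0,"ay":0,"az":0,"gripper":-1},
  {"dx":0.3,"dy":-0.03,"dz":0,"ax":0,"ay":0,"az":0,"gripper":-1},
  {"dx":0.3,"dy":-0.03,"dz":0,"ax":0,"ay":0,"az":0,"gripper":-1},
])

```text
time: 32.55
eef_pos: [0.6318, -0.1582, 0.0937]
tcp_rot: [0.737, 0.676, 0.0, 0.001]
contact_force: [-1.1, 0.1, 0.1]
opening: 0.002
finger_force: 0.0
```

Request:
jog_arm([
  {"dx":0.03,"dy":0,"dz":0,"ax":0,"ay":0,"az":0,"gripper":-1},
  {"dx":0.05,"dy":0,"dz":0,"ax":0,"ay":0,"az":0,"gripper":-1},
  {"dx":0.05,"dy":0,"dz":0,"ax":0,"ay":0,"az":0,"gripper":-1},
  {"dx":0.05,"dy":0,"dz":0,"ax":0,"ay":0,"az":0,"gripper":-1},
])

```text
time: 32.95
eef_pos: [0.6366, -0.1579, 0.0929]
tcp_rot: [0.737, 0.676, 0.0, -0.0]
contact_force: [0.1, 1.3, 0.8]
opening: 0.003
finger_force: 0.1
```

Request:
jog_arm([
  {"dx":0.03,"dy":0,"dz":0,"ax":0,"ay":0,"az":0,"gripper":-1},
  {"dx":0.05,"dy":0,"dz":0,"ax":0,"ay":0,"az":0,"gripper":-1},
  {"dx":0.05,"dy":0,"dz":0,"ax":0,"ay":0,"az":0,"gripper":-1},
  {"dx":0.05,"dy":0,"dz":0,"ax":0,"ay":0,"az":0,"gripper":-1},
])

```text
time: 33.35
eef_pos: [0.6411, -0.1578, 0.0926]
tcp_rot: [0.737, 0.676, -0.002, -0.002]
contact_force: [-6.4, -0.8, 2.2]
opening: 0.001
finger_force: 3.1
```

Request:
jog_arm([
  {"dx":0.02,"dy":0,"dz":0,"ax":0,"ay":0,"az":0,"gripper":-1},
  {"dx":0.02,"dy":0,"dz":0,"ax":0,"ay":0,"az":0,"gripper":-1},
  {"dx":0.02,"dy":0,"dz":0,"ax":0,"ay":0,"az":0,"gripper":-1},
  {"dx":-0.2,"dy":0.01,"dz":0,"ax":0,"ay":0,"az":0,"gripper":-1},
  {"dx":-0.4,"dy":0.02,"dz":0,"ax":0,"ay":0,"az":0,"gripper":-1},
  {"dx":-0.4,"dy":0.02,"dz":0,"ax":0,"ay":0,"az":0,"gripper":-1},
  {"dx":-0.4,"dy":-0.2,"dz":0,"ax":0,"ay":0,"az":0,"gripper":-1},
  {"dx":-0.4,"dy":-0.2,"dz":0,"ax":0,"ay":0,"az":0,"gripper":-1},
])

```text
time: 34.15
eef_pos: [0.5963, -0.1843, 0.0942]
tcp_rot: [0.738, 0.675, 0.001, 0.002]
contact_force: [-0.7, -0.5, 0.1]
opening: -0.001
finger_force: 0.0
```

Request:
jog_arm([
  {"dx":0.1,"dy":-0.01,"dz":0,"ax":0,"ay":0,"az":0,"gripper":-1},
  {"dx":0.18,"dy":-0.02,"dz":0,"ax":0,"ay":0,"az":0,"gripper":-1},
  {"dx":0.24,"dy":-0.02,"dz":0,"ax":0,"ay":0,"az":0,"gripper":-1},
  {"dx":0.3,"dy":-0.03,"dz":0,"ax":0,"ay":0,"az":0,"gripper":-1},
  {"dx":0.35,"dy":-0.03,"dz":0,"ax":0,"ay":0,"az":0,"gripper":-1},
  {"dx":0.37,"dy":-0.03,"dz":0,"ax":0,"ay":0,"az":0,"gripper":-1},
  {"dx":0.37,"dy":-0.03,"dz":0,"ax":0,"ay":0,"az":0,"gripper":-1},
])

```text
time: 34.85
eef_pos: [0.6379, -0.1853, 0.0927]
tcp_rot: [0.737, 0.676, -0.001, -0.002]
contact_force: [-5.4, 0.4, 2.2]
opening: -0.0
finger_force: 2.8
```

Blue is at its stop. I'll press a little more, back off, rise clear and check.

Request:
jog_arm([
  {"dx":0.02,"dy":0,"dz":0,"ax":0,"ay":0,"az":0,"gripper":-1},
  {"dx":0.02,"dy":0,"dz":0,"ax":0,"ay":0,"az":0,"gripper":-1},
  {"dx":0.02,"dy":0,"dz":0,"ax":0,"ay":0,"az":0,"gripper":-1},
  {"dx":-0.2,"dy":0.01,"dz":0,"ax":0,"ay":0,"az":0,"gripper":-1},
  {"dx":-0.4,"dy":0.02,"dz":0,"ax":0,"ay":0,"az":0,"gripper":-1},
  {"dx":-0.4,"dy":0.02,"dz":0.3,"ax":0,"ay":0,"az":0,"gripper":-1},
  {"dx":-0.4,"dy":0.0,"dz":0.7,"ax":0,"ay":0,"az":0,"gripper":-1},
  {"dx":-0.4,"dy":0,"dz":1,"ax":0,"ay":0,"az":0,"gripper":-1},
  {"dx":-0.4,"dy":0,"dz":1,"ax":0,"ay":0,"az":0,"gripper":-1},
])

```text
time: 35.75
eef_pos: [0.5948, -0.1871, 0.2214]
tcp_rot: [0.737, 0.676, 0.003, 0.007]
contact_force: [0.1, -0.2, 1.1]
opening: -0.001
finger_force: 0.0
```

Request:
jog_arm([
  {"dx":0,"dy":-0.4,"dz":0.1,"ax":0,"ay":0,"az":0,"gripper":-1},
  {"dx":0,"dy":-0.8,"dz":0.1,"ax":0,"ay":0,"az":0,"gripper":-1},
  {"dx":0,"dy":-1,"dz":0.1,"ax":0,"ay":0,"az":0,"gripper":-1},
  {"dx":0,"dy":-1,"dz":0.1,"ax":0,"ay":0,"az":0,"gripper":-1},
  {"dx":0,"dy":-1,"dz":0.1,"ax":0,"ay":0,"az":0,"gripper":-1},
])

```text
time: 36.25
eef_pos: [0.5908, -0.3055, 0.2239]
tcp_rot: [0.738, 0.675, 0.0, -0.001]
contact_force: [-0.5, -0.1, 0.2]
opening: -0.001
finger_force: 0.0
```

```bash
python3 - <<'E'
from h import *
s=get_state();print(s['time'],s['eef_pos'],s['contact_force'])
w=grab('wrist');t=grab('top')
a=cv2.resize(w['frame'][0:190,190:380],(570,570));cv2.imwrite('pics/w8.png',a)
P=cloud(t);f=t['frame'].astype(int)
m=(f[...,2]>f[...,1]+50)&(f[...,2]>f[...,0]+50)&(P[...,2]>.06)&(P[...,2]<.2)&(P[...,0]<.48)&(P[...,1]>0)
print('bar',P[m].mean(0))
E
```

```text
36.25 [ 0.5908 -0.3055  0.2239] [-0.474  -0.0514  0.1638]
bar [0.4265 0.077  0.0892]
```

View pics/w8.png

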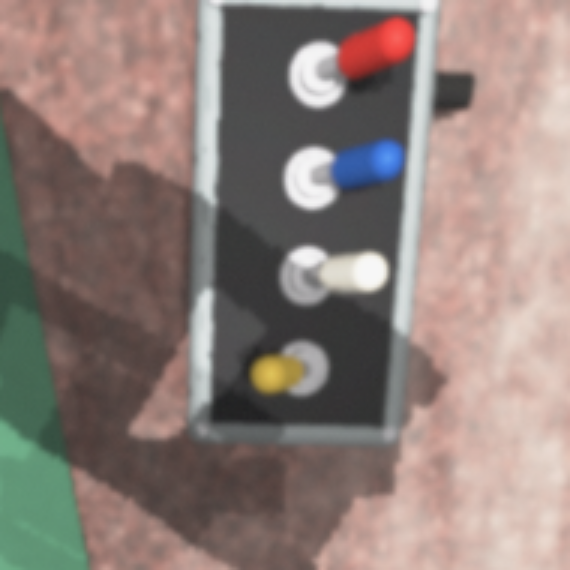

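Red (395,40) and blue (385,160) now lean away just like white (368,272), and yellow (272,373) is still off. The lid is shut and the arm is clear, so I'm handing in.

```bash
python3 -c "
from plant import job
print(job.sign_off())"
```

```text
the job is handed in; nothing more can be done
None
```

I handed the job in after about 36 s of robot time, and `job.sign_off()` returned no verdict. By my last camera and force checks, all three dies stood in the tank, the pump was pressed and sprang back, the lid is shut, red and blue are fully over, and white, yellow and the spool were left alone.

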